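# Snap the retaining clip onto the caddy's pivot post

### The arm

A 6-joint arm with a two-finger parallel gripper is mounted at the origin on the work surface. World frame = base frame: x ahead of the robot, y to its left, z up, the work surface at z = 0. Lengths are in m, angles in rad, forces in N, time in s.
With the tool pointing down it reaches from about 0.275 to 0.85 m from the base axis. Payload 5.2 kg.
Tool frame: the origin (TCP) lies midway between the tips of the shut fingers; the grasp point (between the pads) lies 19 mm behind it; z points along the fingers, y is the direction in which the jaws open and shut (so a half turn about z gives the same grasp; the last joint's range is limited). The gripper opens to 85 mm and grips with 20 to 120 N. Pads are 22 mm wide; open, the fingers measure 114 mm over their backs; the gripper's body (76 mm by 85 mm) begins 54 mm behind the grasp point. The pads swing forward as they close: fully open they stand 13 mm farther back than shut.
Start: joints at [-1.532, 0.259, 1.535, -0, 1.348, -0.203], TCP at [0.132, -0.534, 0.231] pointing down, gripper open.
Joint ranges: [-3.14, 3.14], [-0.91, 2.08], [0.19, 2.58], [-1.22, 4.36], [0.22, 2.71], [-3.12, 3.12]. Speed limits (rad/s): [2.57, 2.57, 3.14, 3.14, 3.14, 3.14].

### API

Orientations are given as a unit quaternion [w, x, y, z].
In Python, from cell import bot, vision gives the robot as it stands.
- The arm moves only by the tool jog_arm, never from a script. Its argument "targets" is a list of rows, each an object of numbers: "hand": the finger opening in m, from 0 to 0.0854; "x", "y", "z": the shift along the tool's x, y, z in m; "ax", "ay", "az": the turn, a rotation vector about the tool's x, y, z in degrees. In form: [{"hand": .., "x": .., "y": .., "z": .., "ax": .., "ay": .., "az": ..}, ...]. A call has 1 to 10 rows; each row shifts and turns the pose as measured when the row begins, along the tool's axes as they then stand; what a row does not reach is not made up. A row lasts 1/12 s, in which the tool goes at most 41.7 mm and 7.16 degrees, less where a joint would pass 70% of its speed; a pose out of reach is approached as far as the arm can. A call is refused whole if a number of a shift passes 0.0417 or a number of a turn 7.16, either way. A call with a gripper value outside its range is refused whole. The fingers move at their own pace and stop on an object; "force" is the grip in N (left out, the last holds). Time passes only in rows, so rows that do not move let the fingers close. It gives the time, the measured TCP pose, the force and the opening at its end, in the units of the state.
- bot.get_state(): the state, without advancing time (a new reading comes with each control period).
- vision.get_image(name): name is "side" or "top" or "wrist"; returns a dict with "color" (480x640x3 uint8, red, green, blue), "fx", "fy", "cx", "cy" (pixels), "T" (4x4, takes a point from camera to world coordinates). Camera axes: x right, y down, z forward; pixel columns grow to the right and rows downward; lengths in m; the calibration is good to about 2 mm. A picture is of the moment at which its call begins. There is no depth.
- bot.close_job(): hands the job in, once; it reports no verdict.
The state is a dict: "time_s": time; "q": joint angles; "joint_velocities": joint speeds; "joint_torque": joint torques, N m; "eef_pos": TCP position; "eef_rot": TCP orientation; "force": force on the tool from outside, world axes, zero at the start; "wrist_torque": the same for the moment, N m; "width": finger opening in m.
Only numpy, scipy, OpenCV 4.12 (cv2) and the standard library are available. Lean on these libraries where they do the work, as an engineer would, in place of code of your own. Each camera call takes 0.05 s, during which the arm holds its last target.

### The job

Take the fork tool from its rest and use it to push the split clip sideways along the caddy's ear into the post's groove until it snaps fully home. Feel for the click: never push the clip with more than 20 N, and ease off at once when it has snapped, pressing the seated clip with no more than 10 N. Keep the gripper off the clip, leave the soap dispenser and soap dish undisturbed, and finally lay the fork back in its rest, let go and move clear.

Things in the scene. Friction and masses are not known exactly. Their poses are not given: they have to be found in the camera images.
- post (a point): Upright steel post on the caddy's ear; the point is on its axis at mid-height of its groove, 34.5 mm above the shelf. Groove: shaft 16 mm diameter, 11 mm high, starting at the ear's top; above it a head of 23 mm diameter, up to 55 mm above the shelf. +x is the direction in which the clip is to be pushed, z up.
- caddy: Fixed white caddy with dividers, walls 95 mm high; origin on the shelf under the post's axis, axes as post. Its ear is a level plate 64 mm wide, top 30 mm above the shelf, from its free end 58 mm before the post (-x) to the caddy's wall 47 mm beyond it (+x); the wall is 260 mm wide.
- clip_bore (a point): Split spring-steel clip lying flat on the ear before the post, 9 mm thick, 32 mm wide, slippery. The point is the centre of its bore at mid-thickness; +x points out of its open mouth, about at the post. Flat back face 18 mm behind the point; from its middle a tail 8 mm wide reaches back to 29 mm behind the point and goes between the fork's tines.
- clip: The same clip, origin under its bore. Two sprung arms with round bumps 10 mm apart spread over the shaft: bumps meet it about 16 mm short of home; resistance grows to about 11 to 14 N, drops about 8 mm short, and the clip springs on. Home is bore on post axis within about 1 mm, where it stops dead. Damaged by over 20 N of push, or over 10 N once home.
- fork_grip (a point): Fork tool lying level in its rest, about 120 to 200 g. The point is the centre of its wooden handle: 100 mm along x, 16 mm wide along y, 24 mm high along z. +x points to the fork. A stiff friction fit (70 N) holds the fork's shank in the handle; how far it stands out is adjustable and differs each time.
- fork: The same tool, origin under the handle's centre (12 mm below fork_grip). Two tines parallel to x, each 6 mm wide, 6 mm thick, 20 mm long, 14 mm apart (26 mm over all), with undersides level with the handle's underside. Tine tips lie 96 to 136 mm ahead (+x) of the handle's centre, unknown within that range.
- rest_seat (a point): Fixed aluminium rest, 115 mm along x, 50 mm wide. The point is where the handle's centre belongs, 32 mm above the shelf; +x is the way the fork points. Two saddles (12 mm long, at x = -40 and +40 mm) carry the handle 20 mm above the shelf between cheeks 26 mm apart, 32 mm high; between the saddles 68 mm are free for fingers above a 6 mm base plate.
- dispenser: White ceramic soap dispenser with a steel press button, 60 x 75 mm, 103 mm high, loose, origin under its centre. Bystander.
- soap_dish: White soap dish with a bar of soap, 75 x 110 mm, 30 mm high, loose, origin under its centre. Bystander.
There are look-alikes about, which are no part of the job. There is more than one size of the fork; the job needs the smaller. Of the things that look like the part that bears rest_seat, take the one that is farthest to the robot's right at the start.

How it is judged:
On the way, in this order (a step that is already met when the one before it is completed fails the run):
1. the fork tool is lifted out of its rest (z of fork_grip in the frame of rest_seat above 0.03 m), for 0.2 s.
2. the clip is snapped home on the post while the fork is off its rest (horizontal distance between clip_bore and post below 0.0025 m and horizontal distance between fork_grip and rest_seat above 0.08 m), for 0.2 s.
At the end, for the whole second after the job is handed in: The clip's bore is within 2.5 mm of the post's axis (snapped home), flat at groove height (3 mm, 0.12 rad); the fork lies in its rest, its handle's centre within 25 mm horizontally and 4 mm in height of the seat and within 0.15 rad of the rest's direction; fork and clip are at rest and released (horizontal distance between clip_bore and post below 0.0025 m and z of clip_bore in the frame of post between -0.003 and 0.003 m and angle between clip_bore's own z axis and vertical below 0.12 rad and horizontal distance between fork_grip and rest_seat below 0.025 m and z of fork_grip in the frame of rest_seat between -0.004 and 0.004 m and angle between the x axis of fork_grip and the x axis of rest_seat, either way round below 0.15 rad and linear speed of each of fork, clip below 0.02 m/s); the robot touches nothing.
It fails at once if the fork pushes the clip with more than 20 N (contact force between fork and clip above 20 N).
It fails at once if the fork presses the clip with more than 10 N after it has snapped home (horizontal distance between clip_bore and post below 0.0025 m and contact force between fork and clip above 10 N).
It fails at once if the gripper touches the clip (contact force between any of the fingers, the arm and clip above 0.5 N).
It fails at once if the soap dispenser or soap dish is shoved by more than 15 mm (distance of any of dispenser, soap_dish from where it was at the start of the episode above 0.015 m).
It also fails if it takes over 61 s, if anything falls off the work surface, if the arm or the gripper's body presses on something with over 40 N, if the wrist force passes 120 N, or if a joint passes its speed limit or range.

## Working session

There is one attempt and no reset: what is moved stays moved. The work goes in short steps, Python scripts to look and compute and a tool call to move; the robot and the scene stay as the last step left them, time stands still between calls to the robot, and variables do not carry over. Pictures are saved under pics/ and viewed, and the job is handed in when it is done.

Besides the shell and the picture viewer there is one more tool, called after ">>>" by a JSON object that holds its "fn" and its "kwargs". jog_arm: Moves the arm, as the interface text tells. Its arguments: {"type":"object","properties":{"targets":{"type":"array"},"force":{"type":"number"}},"required":["targets"]}

```bash
ls; mkdir -p pics
cat > h.py <<'E'
import sys; sys.path.insert(0,'.')
import numpy as np, cv2, pickle
from cell import bot, vision
def shot(n,tag):
    im=vision.get_image(n); cv2.imwrite(f'pics/{tag}.png',im['color'][:,:,::-1]); pickle.dump(im,open(f'pics/{tag}.pkl','wb')); return im
def load(tag): return pickle.load(open(f'pics/{tag}.pkl','rb'))
def w(tag,u,v,z):
    im=load(tag); T=im['T']; d=T[:3,:3]@np.array([(u-im['cx'])/im['fx'],(v-im['cy'])/im['fy'],1]); o=T[:3,3]
    return o+d*(z-o[2])/d[2]
def proj(tag,p):
    im=load(tag); T=im['T']; c=T[:3,:3].T@(np.array(p)-T[:3,3]); return np.array([im['fx']*c[0]/c[2]+im['cx'],im['fy']*c[1]/c[2]+im['cy']])
def crop(tag,u0,v0,u1,v1,s,out):
    c=cv2.imread(f'pics/{tag}.png')[v0:v1,u0:u1]; cv2.imwrite(f'pics/{out}.png',cv2.resize(c,None,fx=s,fy=s,interpolation=cv2.INTER_CUBIC))
E
python3 - <<'E'
from h import *
for n in ['top','side','wrist']:
    im=shot(n,n+'0'); print(n,im['fx'],im['T'].round(3).tolist())
print(bot.get_state())
E
```

```text
pics
top 582.9994738174423 [[-0.001, -0.997, 0.083, 0.419], [-1.0, 0.001, 0.009, -0.119], [-0.009, -0.083, -0.996, 1.026], [0.0, 0.0, 0.0, 1.0]]
side 526.5780353757538 [[0.925, -0.25, 0.287, 0.257], [-0.381, -0.618, 0.688, -0.695], [0.005, -0.745, -0.667, 0.614], [0.0, 0.0, 0.0, 1.0]]
wrist 405.0593640500531 [[0.24, -0.932, -0.273, 0.203], [-0.971, -0.23, -0.066, -0.516], [-0.001, 0.281, -0.96, 0.374], [0.0, 0.0, 0.0, 1.0]]
{'time_s': 0.15, 'q': array([-1.53182286e+00,  2.59154183e-01,  1.53581845e+00,  1.72973320e-05,
        1.34800581e+00, -2.02819033e-01]), 'joint_velocities': array([ 0.0004734 , -0.0029759 , -0.00103886,  0.00121548, -0.00018507,
        0.00169345]), 'joint_torque': array([ 1.47753766e-03, -4.46387172e+01, -2.90820837e+01, -3.39923799e-04,
        8.19214038e-03,  3.51736082e-05]), 'eef_pos': array([ 0.13169658, -0.53359023,  0.23068251]), 'eef_rot': array([-6.89883173e-04,  9.92700938e-01,  1.20600031e-01,  6.51058913e-05]), 'force': array([ 0.12879395, -0.40049862, -0.32781203]), 'wrist_torque': array([-0.02825164,  0.00605916,  0.04945744]), 'width': 0.08530598045745749}
```

View pics/top0.png

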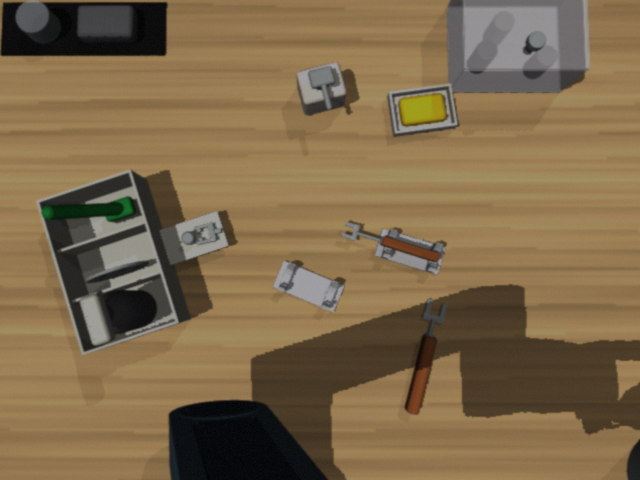

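View pics/side0.png

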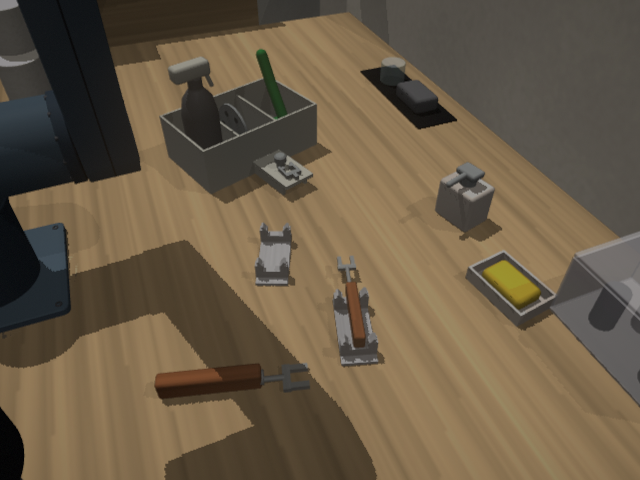

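View pics/wrist0.png

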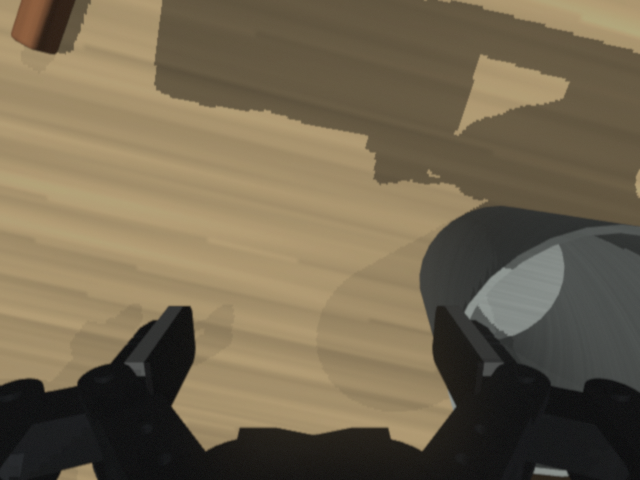

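Two rests appear in the top view. The one at (309,285) is empty; the one at (411,250) holds a fork and is farther right (-y), so it is the one meant. Of the two forks, (395,243) in the rest looks smaller than the loose one at (424,360). I'll confirm both in enlarged crops.

Run:
```python
from h import *
crop('top0',330,200,470,300,5.7,'c_rest'); crop('top0',150,195,250,270,8,'c_ear'); crop('side0',240,140,330,200,8,'c_ear_s'); crop('side0',310,250,400,370,5,'c_rest_s')
# lengths of forks
for n,a,b,z in [('rest',(352,230),(440,258),.035),('loose',(434,302),(413,411),.015)]:
    A=w('top0',*a,z);B=w('top0',*b,z);print(n,A.round(3),B.round(3),np.linalg.norm(A-B))
```

```text
rest [ 0.508 -0.183  0.035] [ 0.46  -0.332  0.035] 0.15637663214642541
loose [ 0.385 -0.324  0.015] [ 0.202 -0.286  0.015] 0.1875860586546197
```

View pics/c_rest.png

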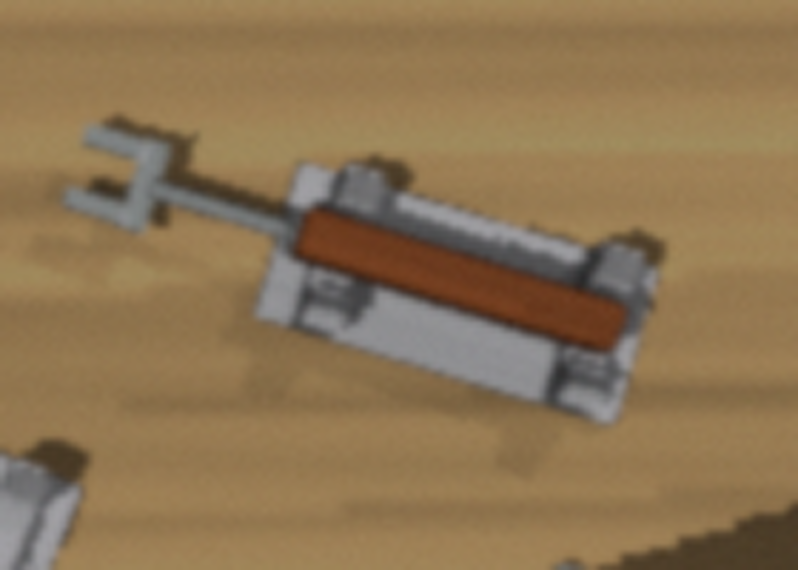

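View pics/c_ear.png

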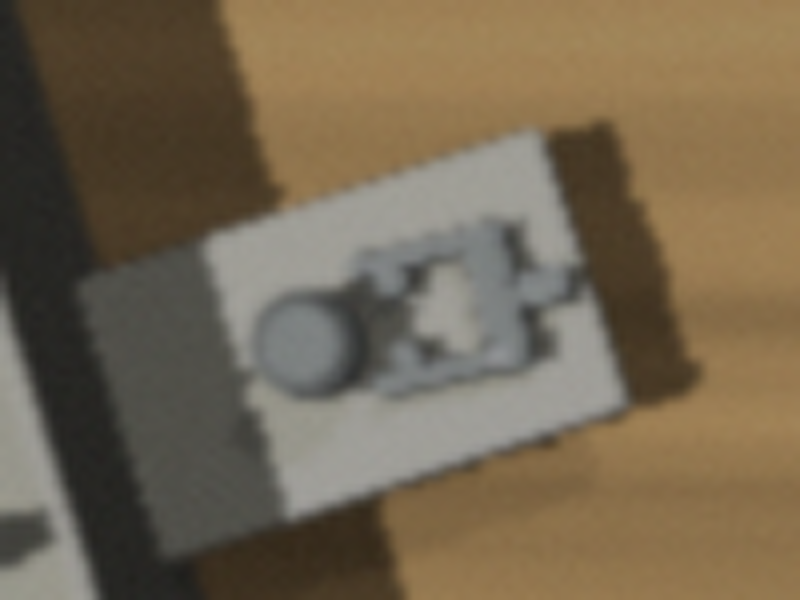

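View pics/c_ear_s.png

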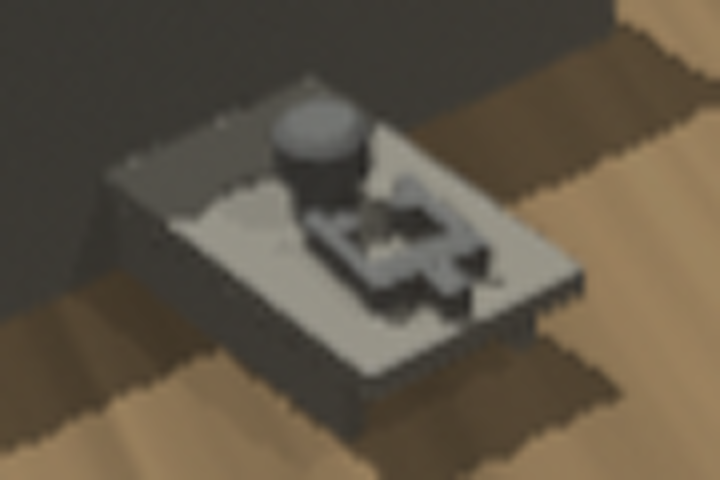

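View pics/c_rest_s.png

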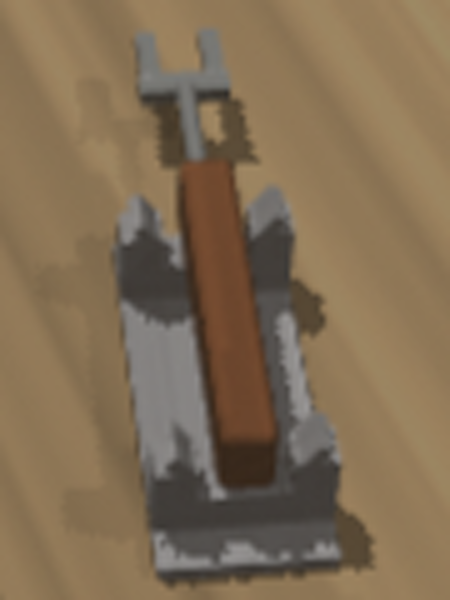

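Run:
```python
from h import *
def P(u,v,z,o,s): return w('top0',o[0]+(u+.5)/s-.5,o[1]+(v+.5)/s-.5,z)
r=((330,200),5.7); e=((150,195),8)
f=lambda u,v,z:P(u,v,z,*r); g=lambda u,v,z:P(u,v,z,*e)
hf=(f(318,207,.044)+f(296,255,.044))/2; hr=(f(634,310,.044)+f(605,350,.044))/2
c=(hf+hr)/2; d=hf-hr; L=np.linalg.norm(d); d/=L; n=np.array([-d[1],d[0],0])
print('handle',c.round(4),'L',L,'yaw',np.degrees(np.arctan2(d[1],d[0])))
for t in [(87,135),(67,195)]:
    p=f(*t,.026)-c; print('tip',p@d,p@n)
# rest base corners at z .006
cs=[f(305,160,.006),f(258,318,.006),f(612,423,.006),f(660,262,.006)]
rc=sum(cs)/4; rd=(cs[0]+cs[1]-cs[2]-cs[3])/2; print('rest',rc.round(4),np.linalg.norm(rd),np.degrees(np.arctan2(rd[1],rd[0])),np.linalg.norm(cs[0]-cs[1]))
a=g(540,130,.03);b=g(628,403,.03); m=(a+b)/2
ed=np.array([-(b-a)[1],(b-a)[0],0]); ed/=np.linalg.norm(ed)
a2=g(80,280,.03);b2=g(160,558,.03)
print('ear end',m,np.linalg.norm(a-b),'yaw',np.degrees(np.arctan2(ed[1],ed[0])),'from sides',[np.degrees(np.arctan2(*(q-p)[1::-1])) for p,q in((a,a2),(b,b2))], np.linalg.norm(a-a2))
post=g(310,342,.055);print('post',post,(post-m)@ed,(m-post)@np.array([-ed[1],ed[0],0]))
for z in [.039]:
    t=g(577,282,z);k1=g(497,222,z);k2=g(528,362,z)
    for p in (t,k1,k2): q=p-m; print('clip pts rel ear end', q@ed, q@np.array([-ed[1],ed[0],0]))
```

```text
handle [ 0.4753 -0.2812  0.044 ] L 0.09632493661627257 yaw 72.23864656215912
tip 0.11837600568716361 -0.009497241982735223
tip 0.11867022601182028 0.009696949543450028
rest [ 0.4743 -0.286   0.006 ] 0.11271681852869948 73.56220032626452 0.0508953951693401
ear end [0.51245156 0.03891942 0.03      ] 0.0620946655899673 yaw -71.57594856171141 from sides [np.float64(108.13271002207765), np.float64(108.3379533825586)] 0.10376057808824628
post [0.49425436 0.09214185 0.055     ] -0.056245597545185114 0.00044366510315809496
clip pts rel ear end -0.0013345780774883034 -0.004010993770576589
clip pts rel ear end -0.013609424178581733 0.01362982534558461
clip pts rel ear end -0.016422517270634786 -0.016959438720601596
```

```bash
cat >> h.py <<'E'
from scipy.spatial.transform import Rotation as Ro
def pose():
    s=bot.get_state(); q=s['eef_rot']; return s['eef_pos'],Ro.from_quat([q[1],q[2],q[3],q[0]]),s
def down(yaw): # tool x at yaw, z down
    c,s=np.cos(np.radians(yaw)),np.sin(np.radians(yaw)); return Ro.from_matrix(np.array([[c,s,0],[s,-c,0],[0,0,-1]]))
def plan(p,yaw,N):
    p0,R0,s=pose(); R1=down(yaw); rv=(R0.inv()*R1).as_rotvec(); p=np.array(p)
    print('total mm',((p-p0)*1000).round(1),'rot deg',np.degrees(rv).round(2),'t',s['time_s'])
    for i in range(N):
        R=R0*Ro.from_rotvec(rv*i/N); d=R.inv().apply((p-p0)/N); a=np.degrees(rv)/N
        print('{"x":%.4f,"y":%.4f,"z":%.4f,"ax":%.2f,"ay":%.2f,"az":%.2f},'%(*d,*a))
def st():
    p,R,s=pose(); x=R.as_matrix()[:,0]; z=R.as_matrix()[:,2]
    print('t',round(s['time_s'],2),'p',p.round(4),'yaw',np.degrees(np.arctan2(x[1],x[0])).round(2),'z',z.round(4),'F',s['force'].round(2),'M',s['wrist_torque'].round(2),'w',round(s['width'],4))
E
python3 -c "
from h import *
plan([.475,-.282,.15],72.5,12)"
```

```text
total mm [343.3 251.6 -80.7] rot deg [ -0.06  -0.06 -58.65] t 0.15
{"x":0.0328,"y":-0.0135,"z":0.0068,"ax":-0.01,"ay":-0.00,"az":-4.89},
{"x":0.0338,"y":-0.0107,"z":0.0067,"ax":-0.01,"ay":-0.00,"az":-4.89},
{"x":0.0346,"y":-0.0077,"z":0.0067,"ax":-0.01,"ay":-0.00,"az":-4.89},
{"x":0.0351,"y":-0.0048,"z":0.0067,"ax":-0.01,"ay":-0.00,"az":-4.89},
{"x":0.0354,"y":-0.0017,"z":0.0067,"ax":-0.01,"ay":-0.00,"az":-4.89},
{"x":0.0354,"y":0.0013,"z":0.0067,"ax":-0.01,"ay":-0.00,"az":-4.89},
{"x":0.0352,"y":0.0043,"z":0.0067,"ax":-0.01,"ay":-0.00,"az":-4.89},
{"x":0.0347,"y":0.0073,"z":0.0067,"ax":-0.01,"ay":-0.00,"az":-4.89},
{"x":0.0340,"y":0.0102,"z":0.0067,"ax":-0.01,"ay":-0.00,"az":-4.89},
{"x":0.0330,"y":0.0131,"z":0.0067,"ax":-0.01,"ay":-0.00,"az":-4.89},
{"x":0.0317,"y":0.0158,"z":0.0067,"ax":-0.01,"ay":-0.00,"az":-4.89},
{"x":0.0303,"y":0.0185,"z":0.0067,"ax":-0.01,"ay":-0.00,"az":-4.89},
```

>>> {"fn": "jog_arm", "kwargs": {"targets": [{"x": 0.033,"y": -0.0135,"z": 0.0067,"az": -4.9},{"x": 0.034,"y": -0.0107,"z": 0.0067,"az": -4.9},{"x": 0.0345,"y": -0.0077,"z": 0.0067,"az": -4.9},{"x": 0.035,"y": -0.0048,"z": 0.0067,"az": -4.9},{"x": 0.0354,"y": -0.0017,"z": 0.0067,"az": -4.9},{"x": 0.0354,"y": 0.0013,"z": 0.0067,"az": -4.9},{"x": 0.0352,"y": 0.0043,"z": 0.0067,"az": -4.9},{"x": 0.0347,"y": 0.0073,"z": 0.0067,"az": -4.9},{"x": 0.034,"y": 0.01,"z": 0.0067,"az": -4.9},{"x": 0.033,"y": 0.013,"z": 0.0067,"az": -4.9}]}}

```text
validation failed for argument at $.ta...
```

```bash
python3 -c "
from h import *
st();plan([.475,-.282,.15],72.5,4)"
```

```text
t 0.15 p [ 0.1317 -0.5336  0.2307] yaw 13.85 z [-0.      0.0014 -1.    ] F [ 0.13 -0.4  -0.33] M [-0.03  0.01  0.05] w 0.0853
total mm [343.3 251.6 -80.7] rot deg [ -0.06  -0.06 -58.65] t 0.15
{"x":0.0984,"y":-0.0405,"z":0.0203,"ax":-0.02,"ay":-0.01,"az":-14.66},
{"x":0.1054,"y":-0.0143,"z":0.0202,"ax":-0.02,"ay":-0.01,"az":-14.66},
{"x":0.1056,"y":0.0129,"z":0.0202,"ax":-0.02,"ay":-0.01,"az":-14.66},
{"x":0.0989,"y":0.0392,"z":0.0202,"ax":-0.02,"ay":-0.01,"az":-14.66},
```

>>> {"fn": "jog_arm", "kwargs": {"targets": [{"hand": 0.085,"x": 0.033,"y": -0.0135,"z": 0.0067,"ax": 0,"ay": 0,"az": -4.9},{"hand": 0.085,"x": 0.034,"y": -0.0107,"z": 0.0067,"ax": 0,"ay": 0,"az": -4.9},{"hand": 0.085,"x": 0.0345,"y": -0.0077,"z": 0.0067,"ax": 0,"ay": 0,"az": -4.9},{"hand": 0.085,"x": 0.035,"y": -0.0048,"z": 0.0067,"ax": 0,"ay": 0,"az": -4.9},{"hand": 0.085,"x": 0.0354,"y": -0.0017,"z": 0.0067,"ax": 0,"ay": 0,"az": -4.9},{"hand": 0.085,"x": 0.0354,"y": 0.0013,"z": 0.0067,"ax": 0,"ay": 0,"az": -4.9},{"hand": 0.085,"x": 0.0352,"y": 0.0043,"z": 0.0067,"ax": 0,"ay": 0,"az": -4.9},{"hand": 0.085,"x": 0.0347,"y": 0.0073,"z": 0.0067,"ax": 0,"ay": 0,"az": -4.9},{"hand": 0.085,"x": 0.034,"y": 0.01,"z": 0.0067,"ax": 0,"ay": 0,"az": -4.9},{"hand": 0.085,"x": 0.033,"y": 0.013,"z": 0.0067,"ax": 0,"ay": 0,"az": -4.9}], "force": 40}}

```text
time_s: 0.98
eef_pos: [0.4196, -0.317, 0.1587]
eef_rot: [-0.0, 0.847, 0.532, -0.002]
force: [-0.4, -1.0, -0.3]
width: 0.0851
```

```bash
python3 -c "
from h import *
st();plan([.475,-.282,.15],72.5,4)"
```

```text
t 0.98 p [ 0.4196 -0.317   0.1587] yaw 64.25 z [-0.003  -0.0012 -1.    ] F [-0.38 -1.02 -0.28] M [ 0.01  0.   -0.01] w 0.0851
total mm [55.4 35.  -8.7] rot deg [-0.13  0.13 -8.25] t 0.9833
{"x":0.0139,"y":0.0087,"z":0.0021,"ax":-0.03,"ay":0.03,"az":-2.06},
{"x":0.0136,"y":0.0092,"z":0.0021,"ax":-0.03,"ay":0.03,"az":-2.06},
{"x":0.0132,"y":0.0097,"z":0.0021,"ax":-0.03,"ay":0.03,"az":-2.06},
{"x":0.0129,"y":0.0101,"z":0.0022,"ax":-0.03,"ay":0.03,"az":-2.06},
```

Very little lag. I'll finish the approach and look with the wrist camera.

>>> {"fn": "jog_arm", "kwargs": {"targets": [{"hand": 0.085,"x": 0.018,"y": 0.012,"z": 0.003,"ax": 0,"ay": 0,"az": -2.8},{"hand": 0.085,"x": 0.018,"y": 0.0125,"z": 0.003,"ax": 0,"ay": 0,"az": -2.8},{"hand": 0.085,"x": 0.0175,"y": 0.013,"z": 0.003,"ax": 0,"ay": 0,"az": -2.6},{"hand": 0.085,"x": 0,"y": 0,"z": 0,"ax": 0,"ay": 0,"az": 0}]}}

```text
time_s: 1.32
eef_pos: [0.4807, -0.2729, 0.1461]
eef_rot: [-0.003, 0.801, 0.599, -0.001]
force: [-0.6, 0.6, 0.6]
width: 0.0851
```

```bash
python3 -c "
from h import *
st();shot('wrist','w1')"
```

```text
t 1.32 p [ 0.4807 -0.2729  0.1461] yaw 73.56 z [-0.0047  0.0041 -1.    ] F [-0.57  0.6   0.61] M [-0.01  0.03  0.03] w 0.0851
```

View pics/w1.png

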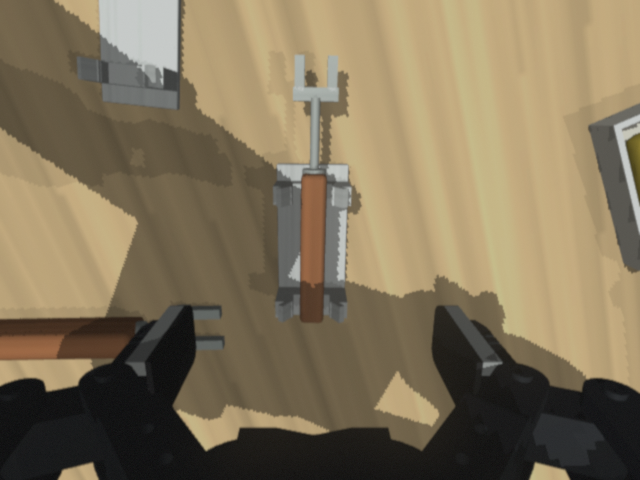

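```bash
python3 -c "
from h import *
crop('w1',260,40,370,340,2.6,'c_w1')
im=load('w1');print(im['T'][:3,3])"
```

```text
[ 0.50305349 -0.20472977  0.28933713]
```

View pics/c_w1.png

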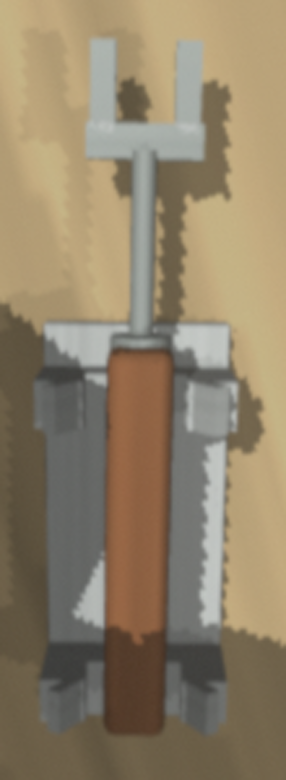

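Run:
```python
from h import *
f=lambda u,v,z:w('w1',260+(u+.5)/2.6-.5,40+(v+.5)/2.6-.5,z)
hf=(f(109,350,.044)+f(172,350,.044))/2; hr=(f(105,733,.044)+f(163,733,.044))/2
c=(hf+hr)/2; d=hf-hr; L=np.linalg.norm(d); d/=L; n=np.array([-d[1],d[0],0])
print('handle',c.round(4),'L',L,'yaw',np.degrees(np.arctan2(d[1],d[0])))
for t in [(103,40),(188,40)]:
    p=f(*t,.026)-c; print('tip',p@d,p@n)
a=f(45,323,.006);b=f(228,323,.006);m=(a+b)/2;r=np.array([-(b-a)[1],(b-a)[0],0]);r/=np.linalg.norm(r);print('rest front',m,np.linalg.norm(a-b),'yaw',np.degrees(np.arctan2(r[1],r[0])),'centre',m-r*.0575)
for q in [(36,380),(236,380),(40,705),(225,705)]: print(f(*q,.032))
```

```text
handle [ 0.4784 -0.2814  0.044 ] L 0.09845670375947847 yaw 72.60031555165598
tip 0.11783136982213933 0.009888208722536098
tip 0.11814602913091696 -0.009671692088432023
rest front [ 0.49251917 -0.2318499   0.006     ] 0.04868366948990813 yaw 73.59808984039415 centre [ 0.4762827  -0.28700992  0.006     ]
[ 0.46591079 -0.23566223  0.032     ]
[ 0.512976   -0.24950106  0.032     ]
[ 0.43982987 -0.31934927  0.032     ]
[ 0.48751798 -0.33327547  0.032     ]
```

```bash
python3 -c "
from h import *
plan([.477,-.2825,.0155],72.6,6)"
```

```text
total mm [  -2.4   -8.7 -130.7] rot deg [-0.38 -0.1   0.85] t 1.3667
{"x":-0.0016,"y":0.0002,"z":0.0218,"ax":-0.06,"ay":-0.02,"az":0.14},
{"x":-0.0015,"y":0.0002,"z":0.0218,"ax":-0.06,"ay":-0.02,"az":0.14},
{"x":-0.0015,"y":0.0001,"z":0.0218,"ax":-0.06,"ay":-0.02,"az":0.14},
{"x":-0.0015,"y":0.0001,"z":0.0218,"ax":-0.06,"ay":-0.02,"az":0.14},
{"x":-0.0015,"y":0.0001,"z":0.0218,"ax":-0.06,"ay":-0.02,"az":0.14},
{"x":-0.0015,"y":0.0001,"z":0.0218,"ax":-0.06,"ay":-0.02,"az":0.14},
```

>>> {"fn": "jog_arm", "kwargs": {"targets": [{"hand": 0.085,"x": -0.003,"y": 0,"z": 0.025,"ax": -0.2,"ay": 0,"az": 0.4},{"hand": 0.085,"x": -0.003,"y": 0,"z": 0.03,"ax": -0.2,"ay": 0,"az": 0.4},{"hand": 0.085,"x": -0.003,"y": 0,"z": 0.025,"ax": 0,"ay": 0,"az": 0},{"hand": 0.085,"x": 0,"y": 0,"z": 0.015,"ax": 0,"ay": 0,"az": 0},{"hand": 0.085,"x": 0,"y": 0,"z": 0.0,"ax": 0,"ay": 0,"az": 0},{"hand": 0.085,"x": 0,"y": 0,"z": 0,"ax": 0,"ay": 0,"az": 0}]}}

```text
time_s: 1.87
eef_pos: [0.4744, -0.2864, 0.0498]
eef_rot: [0.002, 0.807, 0.59, -0.0]
force: [0.5, 0.4, -0.2]
width: 0.0849
```

```bash
python3 -c "
from h import *
st();plan([.477,-.2825,.0155],72.6,2)"
```

```text
t 1.87 p [ 0.4744 -0.2864  0.0498] yaw 72.33 z [ 0.0019 -0.0029 -1.    ] F [ 0.47  0.43 -0.16] M [-0.   -0.01 -0.04] w 0.0849
total mm [  2.6   3.9 -34.3] rot deg [ 0.15  0.12 -0.27] t 1.8667
{"x":0.0023,"y":0.0006,"z":0.0172,"ax":0.08,"ay":0.06,"az":-0.14},
{"x":0.0023,"y":0.0006,"z":0.0172,"ax":0.08,"ay":0.06,"az":-0.14},
```

>>> {"fn": "jog_arm", "kwargs": {"targets": [{"hand": 0.085,"x": 0.0022,"y": 0.0006,"z": 0.015,"ax": 0.15,"ay": 0.1,"az": -0.3},{"hand": 0.085,"x": 0.002,"y": 0.0006,"z": 0.013,"ax": 0,"ay": 0,"az": 0},{"hand": 0.085,"x": 0,"y": 0,"z": 0.004,"ax": 0,"ay": 0,"az": 0},{"hand": 0.085,"x": 0,"y": 0,"z": 0.0,"ax": 0,"ay": 0,"az": 0}]}}

```text
time_s: 2.2
eef_pos: [0.4773, -0.2868, 0.0218]
eef_rot: [0.003, 0.807, 0.591, 0.0]
force: [-0.8, 0.2, -0.4]
width: 0.0852
```

```bash
python3 -c "
from h import *
st()"
```

```text
t 2.2 p [ 0.4773 -0.2868  0.0218] yaw 72.4 z [ 0.004  -0.0053 -1.    ] F [-0.8   0.22 -0.41] M [-0.03 -0.   -0.03] w 0.0852
```

>>> {"fn": "jog_arm", "kwargs": {"targets": [{"hand": 0.085,"x": 0.004,"y": 0.001,"z": 0.005,"ax": 0.3,"ay": 0.2,"az": -0.2},{"hand": 0.085,"x": 0.0,"y": 0.0,"z": 0.002,"ax": 0,"ay": 0,"az": 0},{"hand": 0.0,"x": 0,"y": 0,"z": 0,"ax": 0,"ay": 0,"az": 0},{"hand": 0.0,"x": 0,"y": 0,"z": 0.0,"ax": 0,"ay": 0,"az": 0}], "force": 90}}

```text
time_s: 2.53
eef_pos: [0.4812, -0.2852, 0.018]
eef_rot: [0.003, 0.806, 0.592, 0.0]
force: [-0.6, 0.0, 0.6]
width: 0.0631
```

```bash
python3 -c "
from h import *
st()"
```

```text
t 2.53 p [ 0.4812 -0.2852  0.018 ] yaw 72.57 z [ 0.0037 -0.0038 -1.    ] F [-0.57  0.05  0.58] M [-0.02 -0.01  0.01] w 0.0631
```

>>> {"fn": "jog_arm", "kwargs": {"targets": [{"hand": 0.0,"x": 0.001,"y": -0.003,"z": 0.002,"ax": 0.2,"ay": 0.2,"az": 0},{"hand": 0.0,"x": 0,"y": 0,"z": 0,"ax": 0,"ay": 0,"az": 0},{"hand": 0.0,"x": 0,"y": 0,"z": 0,"ax": 0,"ay": 0,"az": 0},{"hand": 0.0,"x": 0,"y": 0,"z": 0.0,"ax": 0,"ay": 0,"az": 0},{"hand": 0.0,"x": 0,"y": 0,"z": 0.0,"ax": 0,"ay": 0,"az": 0}], "force": 90}}

```text
time_s: 2.95
eef_pos: [0.4788, -0.2835, 0.0173]
eef_rot: [0.001, 0.806, 0.592, 0.001]
force: [0.8, -0.0, -1.4]
width: 0.0143
```

```bash
python3 -c "
from h import *
st()"
```

```text
t 2.95 p [ 0.4788 -0.2835  0.0173] yaw 72.6 z [ 2.5e-03 -4.0e-04 -1.0e+00] F [ 0.83 -0.   -1.41] M [-0.06  0.05  0.01] w 0.0143
```

>>> {"fn": "jog_arm", "kwargs": {"targets": [{"hand": 0.0,"x": 0,"y": 0,"z": 0,"ax": 0,"ay": 0,"az": 0},{"hand": 0.0,"x": 0,"y": 0,"z": -0.01,"ax": 0,"ay": 0,"az": 0},{"hand": 0.0,"x": 0,"y": 0,"z": -0.02,"ax": 0,"ay": 0,"az": 0},{"hand": 0.0,"x": 0,"y": 0,"z": -0.025,"ax": 0,"ay": 0,"az": 0},{"hand": 0.0,"x": 0,"y": 0,"z": -0.025,"ax": 0,"ay": 0,"az": 0},{"hand": 0.0,"x": 0,"y": 0,"z": -0.015,"ax": 0,"ay": 0,"az": 0},{"hand": 0.0,"x": 0,"y": 0,"z": 0,"ax": 0,"ay": 0,"az": 0},{"hand": 0.0,"x": 0,"y": 0,"z": 0.0,"ax": 0,"ay": 0,"az": 0}], "force": 90}}

```text
time_s: 3.62
eef_pos: [0.4769, -0.282, 0.1167]
eef_rot: [-0.002, 0.806, 0.592, 0.0]
force: [0.1, -1.3, -1.9]
width: 0.0143
```

```bash
python3 -c "
from h import *
st(); shot('wrist','w2'); shot('side','s2'); crop('s2',230,100,430,340,2.4,'c_s2')"
```

```text
t 3.62 p [ 0.4769 -0.282   0.1167] yaw 72.59 z [-0.0019  0.0035 -1.    ] F [ 0.1  -1.28 -1.87] M [-0.01 -0.    0.  ] w 0.0143
```

View pics/w2.png

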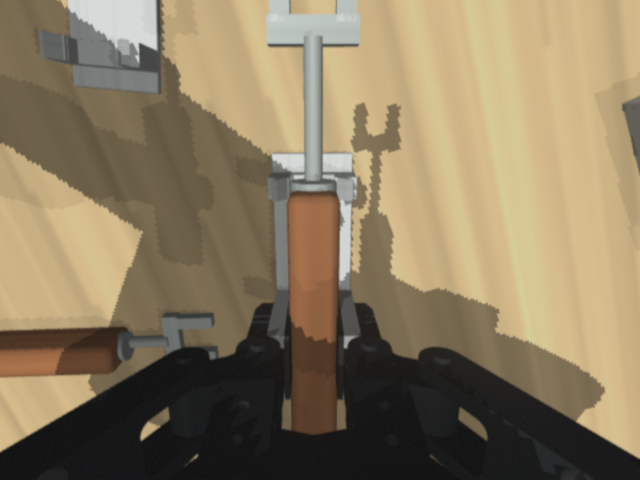

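View pics/c_s2.png

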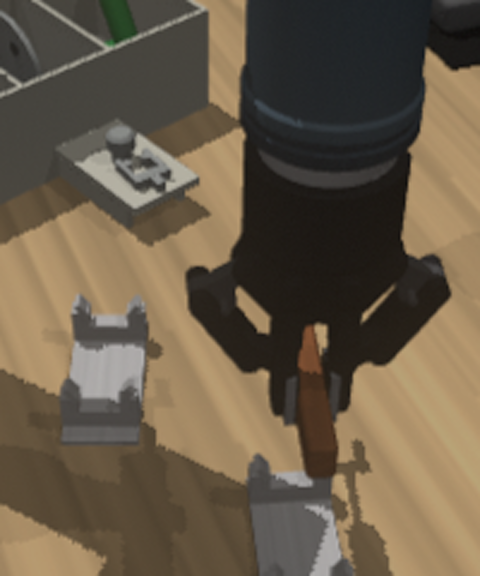

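Run:
```python
from h import *
crop('w2',250,0,380,220,3.5,'c_w2')
p,R,s=pose()
def tl(u,v,z): return R.inv().apply(w('w2',u,v,z)-p)*1000
for q in [(289,192),(338,192)]: print('handle front',tl(*q,p[2]+.0267).round(1))
for q in [(268,46),(358,46)]: print('bar rear top',tl(*q,p[2]+.0087).round(1))
for q in [(268,14),(358,14)]: print('bar front',tl(*q,p[2]+.0087).round(1))
```

```text
handle front [ 51.5  -5.5 -26.5]
handle front [ 51.5   8.9 -26.6]
bar rear top [ 93.4 -12.2  -8.3]
bar rear top [93.4 15.3 -8.4]
bar front [102.2 -11.9  -8.3]
bar front [102.2  15.1  -8.4]
```

View pics/c_w2.png

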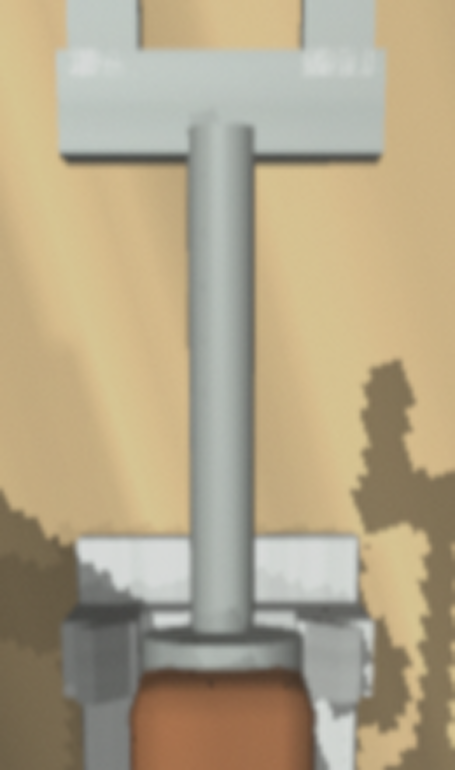

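Run:
```python
from h import *
print(w('top0',322,92,.05))
plan([.566,.006,.108],108.3,10)
```

```text
[ 0.74421404 -0.13222379  0.05      ]
total mm [ 89.5 287.7  -7.7] rot deg [ -0.18  -0.27 -35.7 ] t 3.7167
{"x":0.0301,"y":-0.0001,"z":0.0009,"ax":-0.02,"ay":-0.03,"az":-3.57},
{"x":0.0301,"y":0.0018,"z":0.0009,"ax":-0.02,"ay":-0.03,"az":-3.57},
{"x":0.0299,"y":0.0037,"z":0.0008,"ax":-0.02,"ay":-0.03,"az":-3.57},
{"x":0.0296,"y":0.0055,"z":0.0008,"ax":-0.02,"ay":-0.03,"az":-3.57},
{"x":0.0292,"y":0.0074,"z":0.0008,"ax":-0.02,"ay":-0.03,"az":-3.57},
{"x":0.0287,"y":0.0092,"z":0.0008,"ax":-0.02,"ay":-0.03,"az":-3.57},
{"x":0.0281,"y":0.0109,"z":0.0008,"ax":-0.02,"ay":-0.03,"az":-3.57},
{"x":0.0273,"y":0.0127,"z":0.0008,"ax":-0.02,"ay":-0.03,"az":-3.57},
{"x":0.0265,"y":0.0143,"z":0.0008,"ax":-0.02,"ay":-0.03,"az":-3.57},
{"x":0.0256,"y":0.0160,"z":0.0008,"ax":-0.02,"ay":-0.03,"az":-3.57},
```

>>> {"fn": "jog_arm", "kwargs": {"targets": [{"hand": 0.0,"x": 0.025,"y": 0,"z": 0,"ax": 0,"ay": 0,"az": -3.5},{"hand": 0.0,"x": 0.03,"y": 0.002,"z": 0.001,"ax": 0,"ay": 0,"az": -3.6},{"hand": 0.0,"x": 0.03,"y": 0.0037,"z": 0.001,"ax": 0,"ay": 0,"az": -3.6},{"hand": 0.0,"x": 0.03,"y": 0.0055,"z": 0.001,"ax": 0,"ay": 0,"az": -3.6},{"hand": 0.0,"x": 0.029,"y": 0.0074,"z": 0.001,"ax": 0,"ay": 0,"az": -3.6},{"hand": 0.0,"x": 0.029,"y": 0.009,"z": 0.001,"ax": 0,"ay": 0,"az": -3.6},{"hand": 0.0,"x": 0.028,"y": 0.011,"z": 0.001,"ax": 0,"ay": 0,"az": -3.6},{"hand": 0.0,"x": 0.027,"y": 0.0125,"z": 0.001,"ax": 0,"ay": 0,"az": -3.6},{"hand": 0.0,"x": 0.02,"y": 0.011,"z": 0,"ax": 0,"ay": 0,"az": -3.0},{"hand": 0.0,"x": 0,"y": 0,"z": 0,"ax": 0,"ay": 0,"az": 0}]}}

```text
time_s: 4.55
eef_pos: [0.5459, -0.0229, 0.0939]
eef_rot: [-0.015, 0.606, 0.796, -0.002]
force: [0.3, -0.0, -1.5]
width: 0.0146
```

Run:
```python
from h import *
st(); plan([.566,.006,.108],108.3,2)
```

```text
t 4.55 p [ 0.5459 -0.0229  0.0939] yaw 105.41 z [-0.0261  0.014  -0.9996] F [ 0.28 -0.   -1.55] M [-0.06 -0.03 -0.  ] w 0.0146
total mm [20.1 28.9 14.1] rot deg [-1.2  -1.2  -2.88] t 4.55
{"x":0.0114,"y":0.0134,"z":-0.0071,"ax":-0.60,"ay":-0.60,"az":-1.44},
{"x":0.0110,"y":0.0137,"z":-0.0071,"ax":-0.60,"ay":-0.60,"az":-1.44},
```

>>> {"fn": "jog_arm", "kwargs": {"targets": [{"hand": 0.0,"x": 0.008,"y": 0.01,"z": -0.007,"ax": -0.6,"ay": -0.6,"az": -1.4},{"hand": 0.0,"x": 0.008,"y": 0.01,"z": -0.007,"ax": -0.6,"ay": -0.6,"az": -1.4},{"hand": 0.0,"x": 0.002,"y": 0.003,"z": 0,"ax": 0,"ay": 0,"az": 0},{"hand": 0.0,"x": 0,"y": 0,"z": 0,"ax": 0,"ay": 0,"az": 0},{"hand": 0.0,"x": 0,"y": 0,"z": 0,"ax": 0,"ay": 0,"az": 0}]}}

```text
time_s: 4.97
eef_pos: [0.5602, 0.0031, 0.1023]
eef_rot: [-0.004, 0.585, 0.811, -0.003]
force: [0.2, -0.7, -0.5]
width: 0.0144
```

Run:
```python
from h import *
st(); plan([.566,.006,.108],108.3,1)
shot('wrist','w3'); crop('w3',140,0,440,300,2,'c_w3');shot('top','t3');crop('t3',140,140,300,260,5,'c_t3')
```

```text
t 4.97 p [0.5602 0.0031 0.1023] yaw 108.45 z [-1.020e-02  5.000e-04 -9.999e-01] F [ 0.24 -0.71 -0.49] M [-0.04 -0.    0.06] w 0.0144
total mm [5.8 2.9 5.7] rot deg [-0.54 -0.21  0.15] t 4.9667
{"x":0.0010,"y":0.0063,"z":-0.0058,"ax":-0.54,"ay":-0.21,"az":0.15},
```

View pics/w3.png

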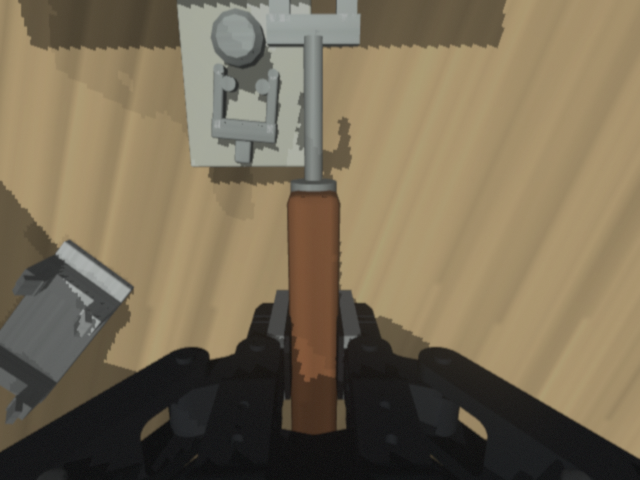

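View pics/c_t3.png

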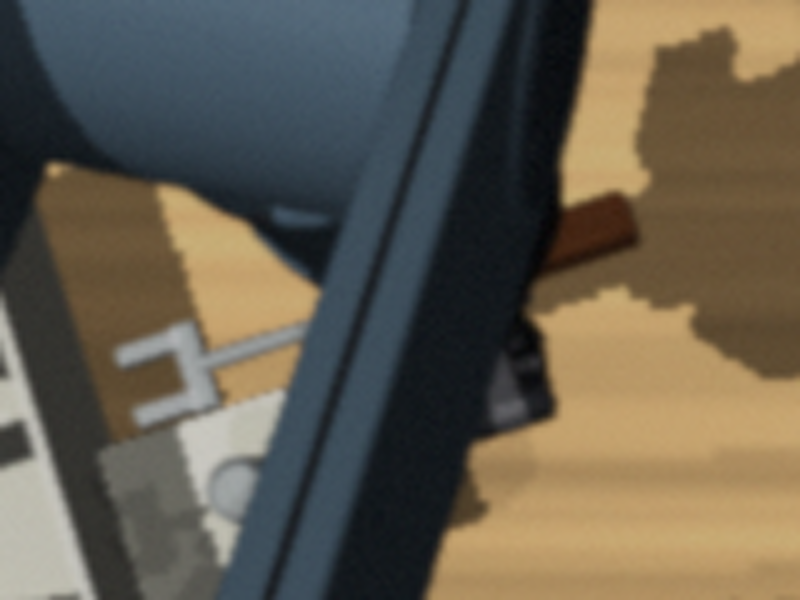

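Run:
```python
from h import *
crop('w3',170,0,370,200,4,'c_w3')
p,R,s=pose()
for q in [(118,357),(138,418)]:
    print('tip tool', (R.inv().apply(w('t3',140+(q[0]+.5)/5-.5,140+(q[1]+.5)/5-.5,p[2]+.0087)-p)*1000).round(1))
```

```text
tip tool [120.8  10.3  -8.3]
tip tool [120.5 -10.3  -8.1]
```

View pics/c_w3.png

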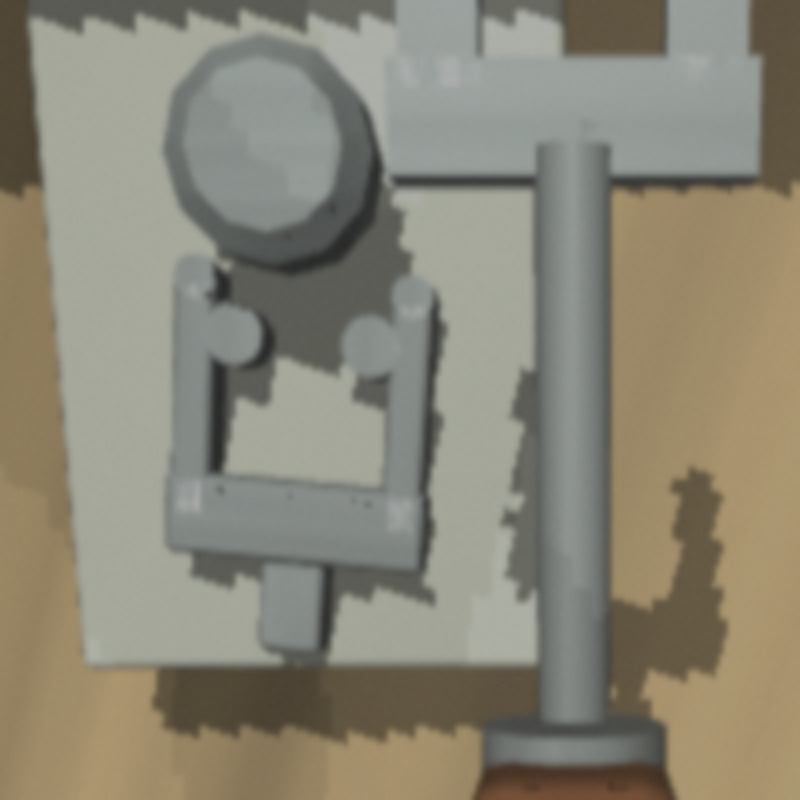

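Run:
```python
from h import *
f=lambda u,v,z:w('w3',170+(u+.5)/4-.5,(v+.5)/4-.5,z)
post=f(262,143,.055); a=f(85,663,.03);b=f(30,25,.03);e2=f(535,664,.03)
u=(b-a);u/=np.linalg.norm(u); print('post',post.round(4),'ear yaw side',np.degrees(np.arctan2(u[1],u[0])),'end',np.degrees(np.arctan2(*(e2-a)[1::-1]))+90)
yaw=108.4;u=np.array([np.cos(np.radians(yaw)),np.sin(np.radians(yaw)),0]);n=np.array([u[1],-u[0],0])
rel=lambda p:(np.array([(p-post)@u,(p-post)@n])*1000).round(1)
print('ear corner',rel(a))
for nm,q in dict(bl=(168,550),br=(418,570),tl=(260,650),tr=(320,655),bumpl=(236,335),bumpr=(371,346)).items(): print(nm,rel(f(*q,.039)))
bl,br=f(168,550,.039),f(418,570,.039);print('clip yaw',np.degrees(np.arctan2(*(br-bl)[1::-1]))+90)
```

```text
post [0.4958 0.0931 0.055 ] ear yaw side 108.62006263302372 end 108.38773679425964
ear corner [-57.8 -31.4]
bl [-43.  -17.1]
br [-45.3  13.9]
tl [-55.2  -6.3]
tr [-55.8   1.2]
bumpl [-18.   -7.2]
bumpr [-19.2   8.9]
clip yaw 104.0213946499666
```

```bash
cat >> h.py <<'E'
POST=np.array([.4943,.0926,0]); U=np.array([np.cos(np.radians(108.4)),np.sin(np.radians(108.4)),0]); Nn=np.array([U[1],-U[0],0]); TIP=.1206
def tcp_for(lon,lat,yaw,z):  # tip centre rel post in mm
    d=np.array([np.cos(np.radians(yaw)),np.sin(np.radians(yaw)),0]); p=POST+lon/1000*U+lat/1000*Nn-TIP*d; p[2]=z; return p
def tipnow():
    p,R,s=pose(); t=p+R.apply([TIP,0,0]); d=t-POST; st(); print('tip lon,lat mm',(d@U*1000).round(2),(d@Nn*1000).round(2),'dz tip-tcp',((t[2]-p[2])*1000).round(2))
E
python3 - <<'E'
from h import *
tipnow(); t=tcp_for(-68,-3.3,104.4,.06); print(t); plan(t,104.4,5)
E
```

```text
t 5.07 p [0.5601 0.0027 0.1023] yaw 108.4 z [-1.040e-02  5.000e-04 -9.999e-01] F [-0.71 -0.19 -1.48] M [-0.   -0.02  0.04] w 0.0146
tip lon,lat mm 14.52 34.02 dz tip-tcp 0.46
[ 0.54262484 -0.08977634  0.06      ]
total mm [-17.4 -92.5 -42.3] rot deg [-0.56 -0.2   4.01] t 5.0667
{"x":-0.0165,"y":-0.0091,"z":0.0085,"ax":-0.11,"ay":-0.04,"az":0.80},
{"x":-0.0166,"y":-0.0089,"z":0.0085,"ax":-0.11,"ay":-0.04,"az":0.80},
{"x":-0.0167,"y":-0.0086,"z":0.0085,"ax":-0.11,"ay":-0.04,"az":0.80},
{"x":-0.0168,"y":-0.0084,"z":0.0085,"ax":-0.11,"ay":-0.04,"az":0.80},
{"x":-0.0169,"y":-0.0082,"z":0.0085,"ax":-0.11,"ay":-0.04,"az":0.80},
```

>>> {"fn": "jog_arm", "kwargs": {"targets": [{"hand": 0.0,"x": -0.0165,"y": -0.009,"z": 0,"ax": -0.2,"ay": -0.1,"az": 0.8},{"hand": 0.0,"x": -0.0165,"y": -0.009,"z": 0.006,"ax": -0.2,"ay": -0.1,"az": 0.8},{"hand": 0.0,"x": -0.0165,"y": -0.009,"z": 0.01,"ax": -0.1,"ay": 0,"az": 0.8},{"hand": 0.0,"x": -0.0165,"y": -0.0085,"z": 0.01,"ax": 0,"ay": 0,"az": 0.8},{"hand": 0.0,"x": -0.01,"y": -0.005,"z": 0.007,"ax": 0,"ay": 0,"az": 0.4},{"hand": 0.0,"x": 0,"y": 0,"z": 0,"ax": 0,"ay": 0,"az": 0},{"hand": 0.0,"x": 0,"y": 0,"z": 0,"ax": 0,"ay": 0,"az": 0}]}}

```text
time_s: 5.65
eef_pos: [0.5415, -0.0892, 0.068]
eef_rot: [-0.0, 0.614, 0.789, -0.0]
force: [-0.2, 1.1, -1.4]
width: 0.0147
```

Run:
```python
from h import *
tipnow(); t=tcp_for(-68,-3.3,104.4,.045); plan(t,104.4,2)
```

```text
t 5.65 p [ 0.5415 -0.0892  0.068 ] yaw 104.25 z [-4.e-04 -3.e-04 -1.e+00] F [-0.18  1.08 -1.41] M [-0.05 -0.05  0.02] w 0.0147
tip lon,lat mm -67.1 -3.86 dz tip-tcp -0.02
total mm [  1.1  -0.6 -23. ] rot deg [-0.03  0.01 -0.15] t 5.65
{"x":-0.0004,"y":0.0005,"z":0.0115,"ax":-0.01,"ay":0.00,"az":-0.07},
{"x":-0.0004,"y":0.0005,"z":0.0115,"ax":-0.01,"ay":0.00,"az":-0.07},
```

Excellent. Now straight down to just above working height, then a look.

>>> {"fn": "jog_arm", "kwargs": {"targets": [{"hand": 0.0,"x": -0.0005,"y": 0.0005,"z": 0.01,"ax": 0,"ay": 0,"az": -0.1},{"hand": 0.0,"x": -0.0003,"y": 0.0005,"z": 0.012,"ax": 0,"ay": 0,"az": 0},{"hand": 0.0,"x": 0,"y": 0,"z": 0.01,"ax": 0,"ay": 0,"az": 0},{"hand": 0.0,"x": 0,"y": 0,"z": 0.004,"ax": 0,"ay": 0,"az": 0},{"hand": 0.0,"x": 0,"y": 0,"z": 0,"ax": 0,"ay": 0,"az": 0},{"hand": 0.0,"x": 0,"y": 0,"z": 0,"ax": 0,"ay": 0,"az": 0}]}}

```text
time_s: 6.15
eef_pos: [0.5443, -0.0869, 0.0302]
eef_rot: [0.001, 0.612, 0.791, 0.001]
force: [0.2, 0.1, -0.7]
width: 0.0147
```

Run:
```python
from h import *
tipnow(); t=tcp_for(-64,-3.0,104.2,.029); plan(t,104.2,2)
shot('top','t4');shot('side','s4'); crop('t4',140,170,300,290,5,'c_t4');crop('s4',200,120,380,255,4.4,'c_s4')
```

```text
t 6.15 p [ 0.5443 -0.0869  0.0302] yaw 104.51 z [ 1.8e-03  3.0e-04 -1.0e+00] F [ 0.19  0.06 -0.69] M [-0.02 -0.03 -0.03] w 0.0147
tip lon,lat mm -65.81 -1.07 dz tip-tcp -0.02
total mm [-3.   0.9 -1.2] rot deg [0.1  0.01 0.31] t 6.15
{"x":0.0008,"y":-0.0014,"z":0.0006,"ax":0.05,"ay":0.00,"az":0.16},
{"x":0.0008,"y":-0.0014,"z":0.0006,"ax":0.05,"ay":0.00,"az":0.16},
```

View pics/c_t4.png

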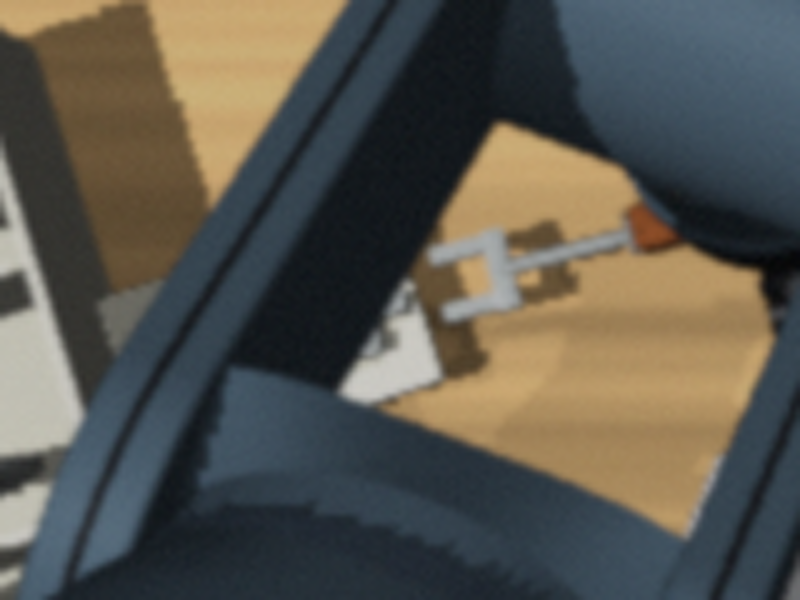

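View pics/c_s4.png

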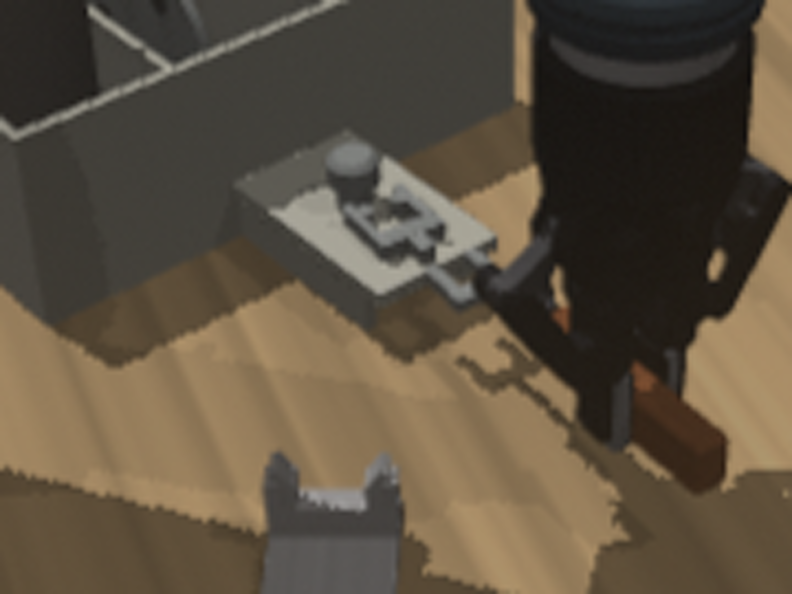

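Run:
```python
from h import *
for q in [(430,256),(445,314)]:
    p=w('t4',140+(q[0]+.5)/5-.5,170+(q[1]+.5)/5-.5,.0385)-POST; print('tip',p@U*1000,p@Nn*1000)
```

```text
tip -66.30239634746887 8.917481242825811
tip -65.10135561968244 -11.611811868587543
```

>>> {"fn": "jog_arm", "kwargs": {"targets": [{"hand": 0.0,"x": 0.001,"y": -0.002,"z": 0.001,"ax": 0.1,"ay": 0,"az": 0.3},{"hand": 0.0,"x": 0.002,"y": 0,"z": 0,"ax": 0,"ay": 0,"az": 0},{"hand": 0.0,"x": 0.002,"y": 0,"z": 0,"ax": 0,"ay": 0,"az": 0},{"hand": 0.0,"x": 0,"y": 0,"z": 0,"ax": 0,"ay": 0,"az": 0}]}}

```text
time_s: 6.58
eef_pos: [0.542, -0.0825, 0.0311]
eef_rot: [0.002, 0.614, 0.789, 0.0]
force: [-0.5, 0.2, -1.3]
width: 0.0146
```

Run:
```python
from h import *
tipnow(); t=tcp_for(-56,-2.4,104.2,.029); plan(t,104.2,2)
shot('side','s5'); crop('s5',260,150,320,195,13,'c_s5')
shot('wrist','w5');shot('top','t5');crop('t5',180,190,260,250,10,'c_t5')
```

```text
t 6.58 p [ 0.542  -0.0825  0.0311] yaw 104.19 z [ 0.0032 -0.0014 -1.    ] F [-0.49  0.25 -1.28] M [-0.05 -0.03  0.01] w 0.0146
tip lon,lat mm -60.92 -1.11 dz tip-tcp -0.26
total mm [-2.7  4.3 -2.1] rot deg [ 0.16  0.12 -0.01] t 6.5833
{"x":0.0024,"y":-0.0008,"z":0.0010,"ax":0.08,"ay":0.06,"az":-0.01},
{"x":0.0024,"y":-0.0008,"z":0.0010,"ax":0.08,"ay":0.06,"az":-0.01},
```

View pics/c_s5.png

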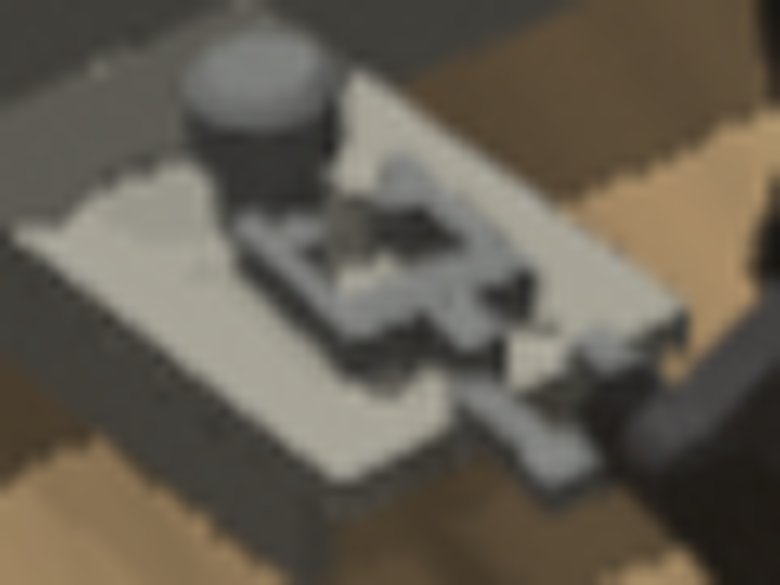

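View pics/c_t5.png

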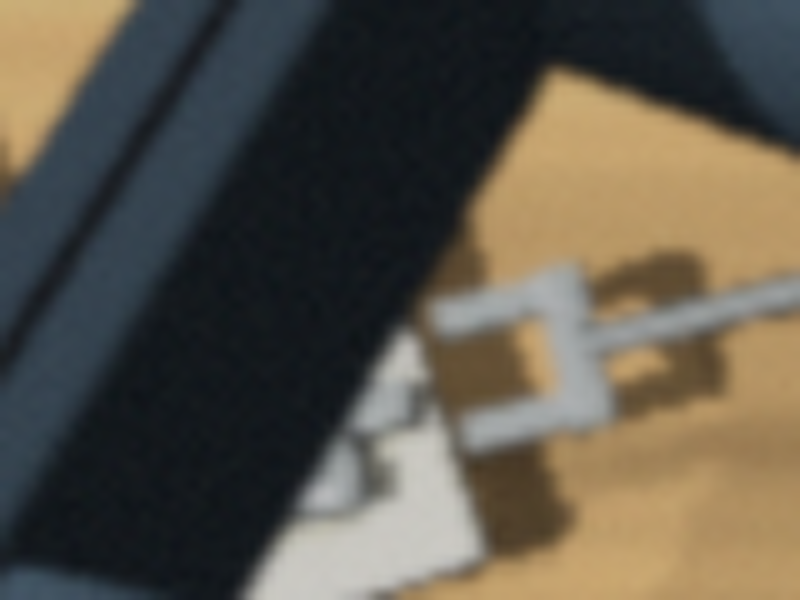

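>>> {"fn": "jog_arm", "kwargs": {"targets": [{"hand": 0.0,"x": 0.0,"y": -0.0015,"z": 0.002,"ax": 0.1,"ay": 0,"az": 0},{"hand": 0.0,"x": 0.0,"y": -0.001,"z": 0.001,"ax": 0.1,"ay": 0.1,"az": 0},{"hand": 0.0,"x": 0,"y": 0,"z": 0,"ax": 0,"ay": 0,"az": 0}]}}

```text
time_s: 6.98
eef_pos: [0.5399, -0.0837, 0.028]
eef_rot: [0.0, 0.614, 0.789, -0.0]
force: [-0.2, 0.1, -2.4]
width: 0.014
```

Run:
```python
from h import *
tipnow(); t=tcp_for(-56,-2.4,104.2,.029); plan(t,104.2,2)
```

```text
t 6.98 p [ 0.5399 -0.0837  0.028 ] yaw 104.19 z [-1.e-04 -1.e-03 -1.e+00] F [-0.21  0.11 -2.4 ] M [ 0.    0.01 -0.06] w 0.014
tip lon,lat mm -61.44 -3.56 dz tip-tcp -0.12
total mm [-0.6  5.5  1. ] rot deg [-0.02  0.05 -0.01] t 6.9833
{"x":0.0028,"y":0.0004,"z":-0.0005,"ax":-0.01,"ay":0.03,"az":-0.01},
{"x":0.0028,"y":0.0004,"z":-0.0005,"ax":-0.01,"ay":0.03,"az":-0.01},
```

>>> {"fn": "jog_arm", "kwargs": {"targets": [{"hand": 0.0,"x": 0.002,"y": 0.0004,"z": -0.0012,"ax": 0,"ay": 0.1,"az": 0},{"hand": 0.0,"x": 0.002,"y": 0.0003,"z": 0,"ax": 0,"ay": 0,"az": 0},{"hand": 0.0,"x": 0.002,"y": 0,"z": 0,"ax": 0,"ay": 0,"az": 0},{"hand": 0.0,"x": 0,"y": 0,"z": 0,"ax": 0,"ay": 0,"az": 0}]}}

```text
time_s: 7.32
eef_pos: [0.5388, -0.0774, 0.029]
eef_rot: [-0.001, 0.615, 0.789, 0.0]
force: [-0.6, 0.7, -1.5]
width: 0.0146
```

Run:
```python
from h import *
tipnow(); t=tcp_for(-48,-1.9,104.2,.029); plan(t,104.2,2)
shot('side','s6'); crop('s6',260,150,320,195,13,'c_s6')
shot('top','t6');crop('t6',180,190,260,250,10,'c_t6')
```

```text
t 7.32 p [ 0.5388 -0.0774  0.029 ] yaw 104.14 z [-0.0012  0.0012 -1.    ] F [-0.56  0.72 -1.47] M [-0.1  -0.07  0.03] w 0.0146
tip lon,lat mm -55.13 -2.48 dz tip-tcp 0.18
total mm [-1.6  7.  -0. ] rot deg [-0.05 -0.08 -0.06] t 7.3167
{"x":0.0036,"y":0.0001,"z":0.0000,"ax":-0.03,"ay":-0.04,"az":-0.03},
{"x":0.0036,"y":0.0001,"z":0.0000,"ax":-0.03,"ay":-0.04,"az":-0.03},
```

View pics/c_s6.png

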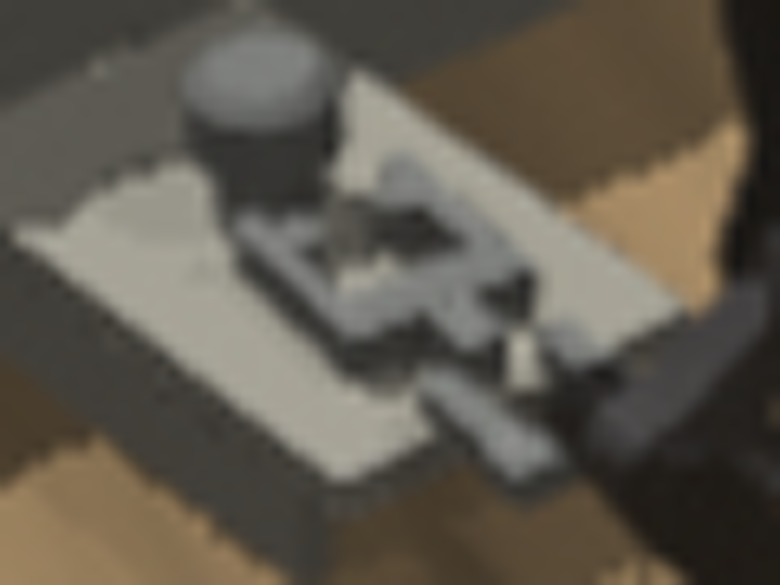

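View pics/c_t6.png

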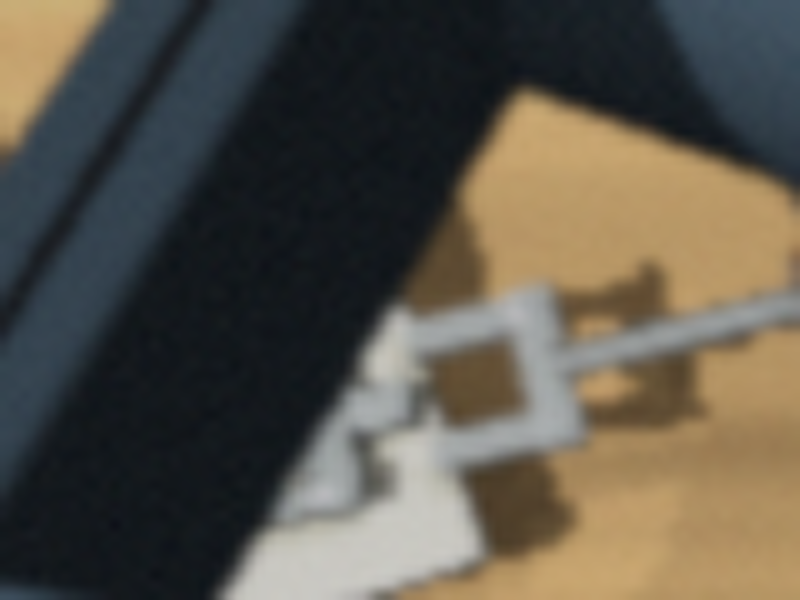

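The tail at (400,403) sits centred between the tine tips. Advance.

>>> {"fn": "jog_arm", "kwargs": {"targets": [{"hand": 0.0,"x": 0.0025,"y": 0,"z": 0,"ax": 0,"ay": 0,"az": 0},{"hand": 0.0,"x": 0.0025,"y": 0,"z": 0,"ax": 0,"ay": 0,"az": 0},{"hand": 0.0,"x": 0.0015,"y": 0,"z": 0,"ax": 0,"ay": 0,"az": 0},{"hand": 0.0,"x": 0,"y": 0,"z": 0,"ax": 0,"ay": 0,"az": 0}]}}

```text
time_s: 7.75
eef_pos: [0.5373, -0.0708, 0.0291]
eef_rot: [-0.001, 0.615, 0.789, 0.0]
force: [-0.0, -1.3, -2.0]
width: 0.0142
```

Run:
```python
from h import *
tipnow(); t=tcp_for(-46,-1.7,104.2,.029); plan(t,104.2,2)
shot('side','s7'); crop('s7',260,150,320,195,13,'c_s7')
```

```text
t 7.75 p [ 0.5373 -0.0708  0.0291] yaw 104.14 z [-8.e-04  9.e-04 -1.e+00] F [-0.05 -1.32 -2.03] M [-0.05  0.02 -0.04] w 0.0142
tip lon,lat mm -48.32 -1.83 dz tip-tcp 0.13
total mm [-0.5  2.3 -0.1] rot deg [-0.03 -0.06 -0.06] t 7.75
{"x":0.0012,"y":0.0000,"z":0.0001,"ax":-0.02,"ay":-0.03,"az":-0.03},
{"x":0.0012,"y":0.0000,"z":0.0001,"ax":-0.02,"ay":-0.03,"az":-0.03},
```

View pics/c_s7.png

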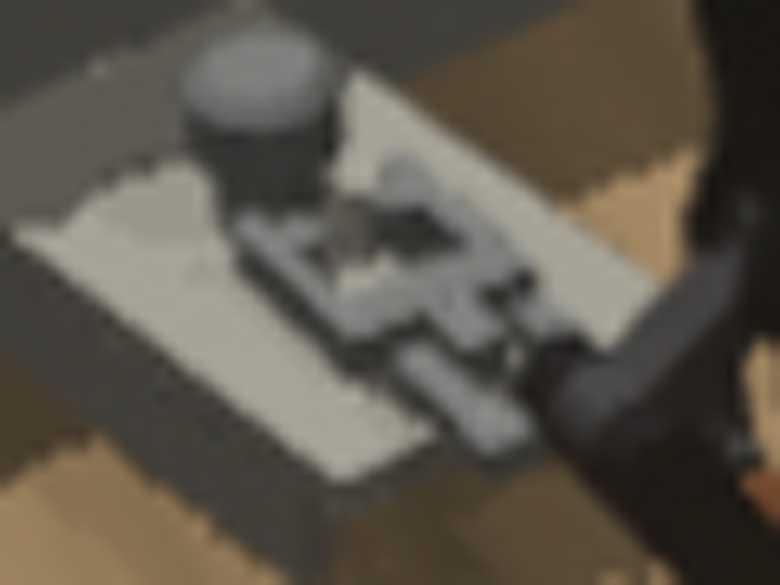

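>>> {"fn": "jog_arm", "kwargs": {"targets": [{"hand": 0.0,"x": 0.0012,"y": 0,"z": 0,"ax": 0,"ay": 0,"az": 0},{"hand": 0.0,"x": 0.0012,"y": 0,"z": 0,"ax": 0,"ay": 0,"az": 0},{"hand": 0.0,"x": 0.0012,"y": 0,"z": 0,"ax": 0,"ay": 0,"az": 0},{"hand": 0.0,"x": 0.0012,"y": 0,"z": 0,"ax": 0,"ay": 0,"az": 0},{"hand": 0.0,"x": 0.001,"y": 0.0008,"z": 0,"ax": 0,"ay": 0,"az": -0.35},{"hand": 0.0,"x": 0.001,"y": 0.0008,"z": 0,"ax": 0,"ay": 0,"az": -0.35},{"hand": 0.0,"x": 0.001,"y": 0.0008,"z": 0,"ax": 0,"ay": 0,"az": -0.35}]}}

```text
time_s: 8.38
eef_pos: [0.5378, -0.0623, 0.0292]
eef_rot: [-0.0, 0.607, 0.795, 0.0]
force: [-0.7, -0.7, -1.4]
width: 0.0146
```

Run:
```python
from h import *
tipnow(); t=tcp_for(-36,-.8,106.8,.029); plan(t,106.8,5)
shot('side','s8'); crop('s8',260,150,320,195,13,'c_s8')
```

```text
t 8.38 p [ 0.5378 -0.0623  0.0292] yaw 105.26 z [-5.e-04  5.e-04 -1.e+00] F [-0.68 -0.7  -1.43] M [-0.05  0.03  0.01] w 0.0146
tip lon,lat mm -40.27 -1.01 dz tip-tcp 0.08
total mm [ 2.   5.  -0.2] rot deg [-0.02 -0.04 -1.54] t 8.3833
{"x":0.0009,"y":0.0006,"z":0.0000,"ax":-0.00,"ay":-0.01,"az":-0.31},
{"x":0.0009,"y":0.0006,"z":0.0000,"ax":-0.00,"ay":-0.01,"az":-0.31},
{"x":0.0009,"y":0.0007,"z":0.0000,"ax":-0.00,"ay":-0.01,"az":-0.31},
{"x":0.0009,"y":0.0007,"z":0.0000,"ax":-0.00,"ay":-0.01,"az":-0.31},
{"x":0.0008,"y":0.0007,"z":0.0000,"ax":-0.00,"ay":-0.01,"az":-0.31},
```

View pics/c_s8.png

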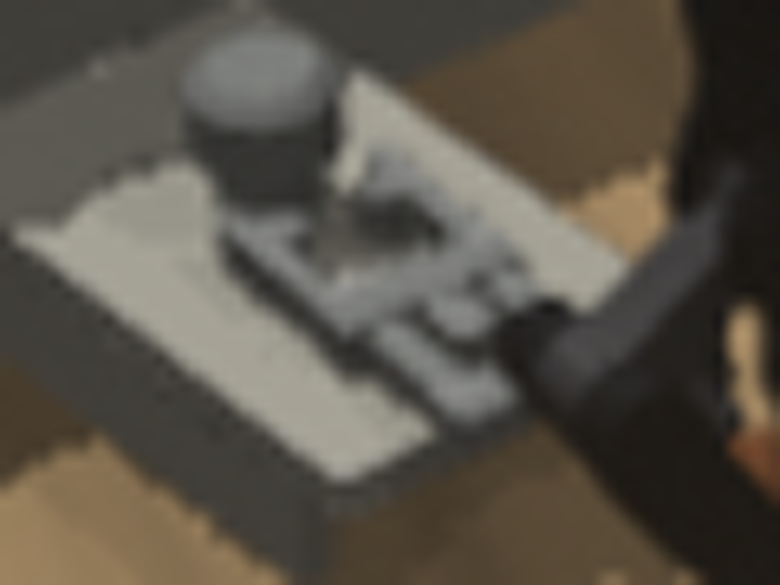

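The tines now bear flat on the clip's back at (390,300) and it slides. Continue at about 1 mm per row.

>>> {"fn": "jog_arm", "kwargs": {"targets": [{"hand": 0.0,"x": 0.001,"y": 0.0007,"z": 0,"ax": 0,"ay": 0,"az": -0.35},{"hand": 0.0,"x": 0.001,"y": 0.0007,"z": 0,"ax": 0,"ay": 0,"az": -0.35},{"hand": 0.0,"x": 0.001,"y": 0.0007,"z": 0,"ax": 0,"ay": 0,"az": -0.35},{"hand": 0.0,"x": 0.001,"y": 0.0007,"z": 0,"ax": 0,"ay": 0,"az": -0.35},{"hand": 0.0,"x": 0.0008,"y": 0.0004,"z": 0,"ax": 0,"ay": 0,"az": -0.2}]}}

```text
time_s: 8.85
eef_pos: [0.5401, -0.0561, 0.0292]
eef_rot: [-0.0, 0.594, 0.804, 0.0]
force: [-0.4, -0.7, -1.6]
width: 0.0143
```

Run:
```python
from h import *
tipnow(); t=tcp_for(-34,-.6,107.2,.029); plan(t,107.2,2)
shot('side','s9'); crop('s9',260,150,320,195,13,'c_s9')
```

```text
t 8.85 p [ 0.5401 -0.0561  0.0292] yaw 107.06 z [-1.e-04  5.e-04 -1.e+00] F [-0.36 -0.65 -1.62] M [ 0.   -0.05  0.  ] w 0.0143
tip lon,lat mm -35.02 -0.72 dz tip-tcp 0.06
total mm [ 0.1  1.1 -0.2] rot deg [ 0.   -0.03 -0.14] t 8.85
{"x":0.0005,"y":0.0002,"z":0.0001,"ax":0.00,"ay":-0.02,"az":-0.07},
{"x":0.0005,"y":0.0002,"z":0.0001,"ax":0.00,"ay":-0.02,"az":-0.07},
```

View pics/c_s9.png

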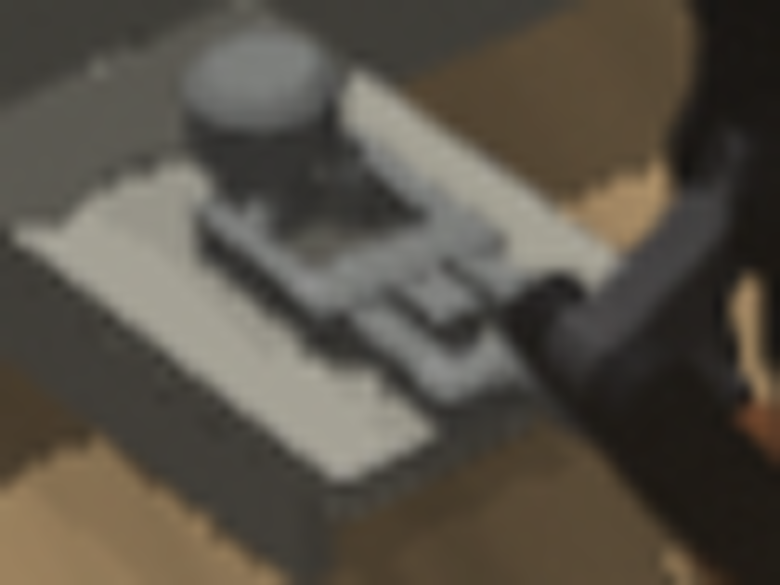

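>>> {"fn": "jog_arm", "kwargs": {"targets": [{"hand": 0.0,"x": 0.0008,"y": 0,"z": 0,"ax": 0,"ay": 0,"az": 0},{"hand": 0.0,"x": 0.0008,"y": 0,"z": 0,"ax": 0,"ay": 0,"az": 0},{"hand": 0.0,"x": 0.0008,"y": 0,"z": 0,"ax": 0,"ay": 0,"az": 0}]}}

```text
time_s: 9.15
eef_pos: [0.5395, -0.0537, 0.0293]
eef_rot: [0.0, 0.594, 0.804, 0.0]
force: [0.8, -2.2, -1.2]
width: 0.0142
```

>>> {"fn": "jog_arm", "kwargs": {"targets": [{"hand": 0.0,"x": 0.0008,"y": 0,"z": 0,"ax": 0,"ay": 0,"az": 0},{"hand": 0.0,"x": 0.0008,"y": 0,"z": 0,"ax": 0,"ay": 0,"az": 0}]}}

```text
time_s: 9.32
eef_pos: [0.54, -0.0535, 0.0297]
eef_rot: [0.002, 0.594, 0.804, -0.0]
force: [0.9, -4.9, -1.8]
width: 0.0143
```

Run:
```python
from h import *
tipnow()
```

```text
t 9.32 p [ 0.54   -0.0535  0.0297] yaw 107.11 z [ 0.0023 -0.0022 -1.    ] F [ 0.88 -4.88 -1.83] M [-0.8  -0.1   0.13] w 0.0143
tip lon,lat mm -32.47 -0.06 dz tip-tcp -0.34
```

>>> {"fn": "jog_arm", "kwargs": {"targets": [{"hand": 0.0,"x": 0.0013,"y": 0,"z": 0,"ax": 0,"ay": 0,"az": 0},{"hand": 0.0,"x": 0.0013,"y": 0,"z": 0,"ax": 0,"ay": 0,"az": 0}]}}

```text
time_s: 9.48
eef_pos: [0.5405, -0.0531, 0.0303]
eef_rot: [0.004, 0.594, 0.805, -0.001]
force: [0.6, -6.4, -1.8]
width: 0.0143
```

>>> {"fn": "jog_arm", "kwargs": {"targets": [{"hand": 0.0,"x": 0.0015,"y": 0,"z": 0,"ax": 0,"ay": 0,"az": 0},{"hand": 0.0,"x": 0.0015,"y": 0,"z": 0,"ax": 0,"ay": 0,"az": 0}]}}

```text
time_s: 9.65
eef_pos: [0.541, -0.053, 0.031]
eef_rot: [0.006, 0.593, 0.805, -0.002]
force: [-0.4, -7.2, -1.5]
width: 0.0144
```

Run:
```python
from h import *
tipnow()
```

```text
t 9.65 p [ 0.541 -0.053  0.031] yaw 107.24 z [ 0.0079 -0.0106 -0.9999] F [-0.35 -7.23 -1.54] M [-1.25 -0.1   0.19] w 0.0144
tip lon,lat mm -32.3 0.75 dz tip-tcp -1.5
```

Run:
```python
from h import *
t=tcp_for(-31,-.3,107.2,.029); plan(t,107.2,1)
```

```text
total mm [-1.5  0.9 -2. ] rot deg [0.25 0.71 0.04] t 9.65
{"x":0.0013,"y":-0.0012,"z":0.0020,"ax":0.25,"ay":0.71,"az":0.04},
```

>>> {"fn": "jog_arm", "kwargs": {"targets": [{"hand": 0.0,"x": 0.0015,"y": -0.0008,"z": 0.0015,"ax": 0.2,"ay": 0.6,"az": 0},{"hand": 0.0,"x": 0.0018,"y": -0.0005,"z": 0.001,"ax": 0.15,"ay": 0.4,"az": 0}]}}

```text
time_s: 9.82
eef_pos: [0.5406, -0.0527, 0.0295]
eef_rot: [0.0, 0.593, 0.806, 0.0]
force: [2.1, -8.0, -1.9]
width: 0.0145
```

Run:
```python
from h import *
tipnow()
t=tcp_for(-29.5,-.3,107.2,.029); plan(t,107.2,1)
```

```text
t 9.82 p [ 0.5406 -0.0527  0.0295] yaw 107.32 z [ 1.e-03 -1.e-04 -1.e+00] F [ 2.1  -8.04 -1.89] M [-1.3  -0.33  0.16] w 0.0145
tip lon,lat mm -31.91 0.32 dz tip-tcp -0.05
total mm [-1.6  2.  -0.5] rot deg [0.05 0.02 0.12] t 9.8167
{"x":0.0024,"y":-0.0009,"z":0.0005,"ax":0.05,"ay":0.02,"az":0.12},
```

>>> {"fn": "jog_arm", "kwargs": {"targets": [{"hand": 0.0,"x": 0.0022,"y": -0.0006,"z": 0.0006,"ax": 0.1,"ay": 0.2,"az": 0.1},{"hand": 0.0,"x": 0.0024,"y": -0.0004,"z": 0.0005,"ax": 0.1,"ay": 0.2,"az": 0}]}}

```text
time_s: 9.98
eef_pos: [0.5409, -0.0525, 0.0295]
eef_rot: [0.0, 0.593, 0.805, 0.0]
force: [2.2, -9.8, -0.9]
width: 0.0148
```

Run:
```python
from h import *
tipnow()
t=tcp_for(-28.5,-.3,107.2,.029); plan(t,107.2,1)
```

```text
t 9.98 p [ 0.5409 -0.0525  0.0295] yaw 107.28 z [ 7.e-04 -4.e-04 -1.e+00] F [ 2.16 -9.85 -0.86] M [-1.57 -0.19  0.23] w 0.0148
tip lon,lat mm -31.84 0.72 dz tip-tcp -0.07
total mm [-2.2  2.8 -0.5] rot deg [0.03 0.04 0.08] t 9.9833
{"x":0.0033,"y":-0.0013,"z":0.0005,"ax":0.03,"ay":0.04,"az":0.08},
```

Run:
```python
from h import *
shot('side','s10'); crop('s10',260,150,320,195,13,'c_s10')
shot('wrist','w10');tipnow()
```

```text
t 10.08 p [ 0.5409 -0.0525  0.0295] yaw 107.29 z [ 8.e-04 -4.e-04 -1.e+00] F [ 0.98 -8.94 -1.61] M [-1.48 -0.28  0.24] w 0.0143
tip lon,lat mm -31.83 0.77 dz tip-tcp -0.08
```

View pics/c_s10.png

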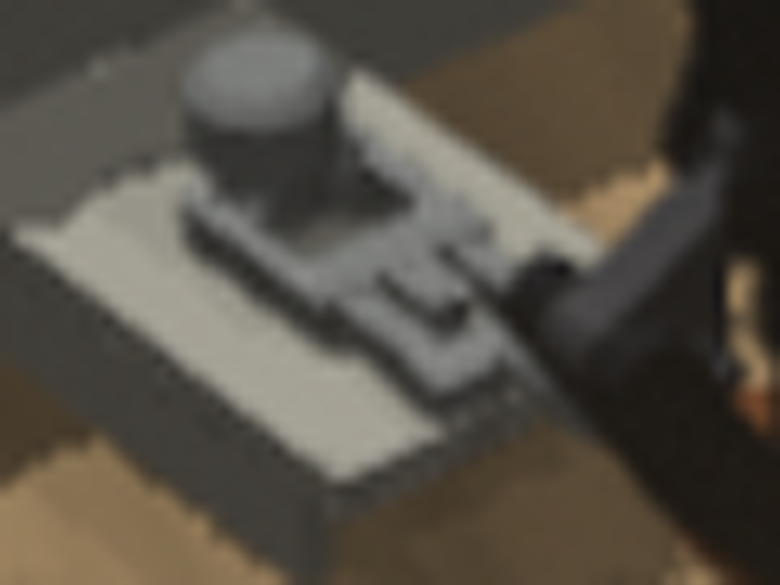

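View pics/w10.png

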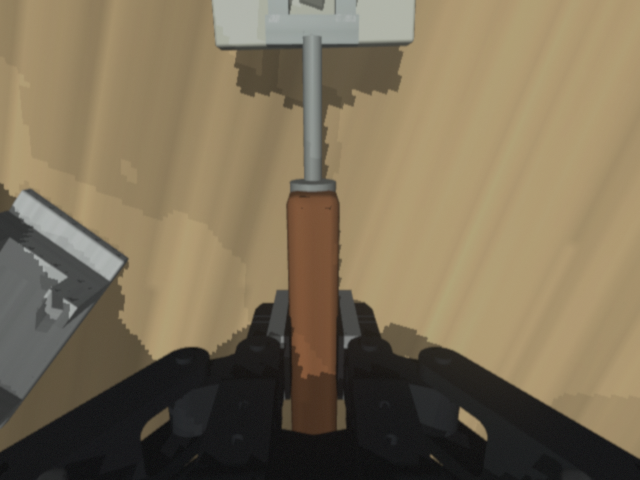

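>>> {"fn": "jog_arm", "kwargs": {"targets": [{"hand": 0.0,"x": 0.0026,"y": -0.001,"z": 0.0006,"ax": 0.1,"ay": 0.25,"az": 0.1},{"hand": 0.0,"x": 0.0028,"y": -0.0008,"z": 0.0006,"ax": 0.1,"ay": 0.25,"az": 0}]}}

```text
time_s: 10.25
eef_pos: [0.5407, -0.0524, 0.0297]
eef_rot: [0.001, 0.593, 0.805, 0.0]
force: [1.6, -9.6, -2.4]
width: 0.0142
```

Run:
```python
from h import *
tipnow()
```

```text
t 10.25 p [ 0.5407 -0.0524  0.0297] yaw 107.27 z [ 1.3e-03 -3.0e-04 -1.0e+00] F [ 1.6  -9.57 -2.36] M [-1.68 -0.34  0.16] w 0.0142
tip lon,lat mm -31.62 0.63 dz tip-tcp -0.08
```

>>> {"fn": "jog_arm", "kwargs": {"targets": [{"hand": 0.0,"x": 0.0032,"y": -0.001,"z": 0.0008,"ax": 0.1,"ay": 0.3,"az": 0.1},{"hand": 0.0,"x": 0.0032,"y": -0.0008,"z": 0.0008,"ax": 0.1,"ay": 0.3,"az": 0}]}}

```text
time_s: 10.42
eef_pos: [0.5406, -0.0519, 0.0296]
eef_rot: [0.001, 0.593, 0.805, 0.001]
force: [2.4, -11.5, -1.7]
width: 0.014
```

Run:
```python
from h import *
tipnow()
```

```text
t 10.42 p [ 0.5406 -0.0519  0.0296] yaw 107.26 z [ 2.3e-03  5.0e-04 -1.0e+00] F [  2.4  -11.53  -1.65] M [-1.85 -0.33  0.19] w 0.014
tip lon,lat mm -31.13 0.79 dz tip-tcp -0.03
```

>>> {"fn": "jog_arm", "kwargs": {"targets": [{"hand": 0.0,"x": 0.0034,"y": -0.001,"z": 0.0008,"ax": 0.15,"ay": 0.25,"az": 0}]}}

```text
time_s: 10.5
eef_pos: [0.5406, -0.0517, 0.0297]
eef_rot: [0.001, 0.593, 0.805, 0.001]
force: [2.5, -10.8, -1.4]
width: 0.0148
```

>>> {"fn": "jog_arm", "kwargs": {"targets": [{"hand": 0.0,"x": 0.0034,"y": -0.001,"z": 0.0008,"ax": 0.1,"ay": 0.25,"az": 0}]}}

```text
time_s: 10.58
eef_pos: [0.5407, -0.0515, 0.0297]
eef_rot: [0.002, 0.592, 0.806, 0.001]
force: [2.1, -11.7, -1.6]
width: 0.0149
```

Run:
```python
from h import *
tipnow()
```

```text
t 10.58 p [ 0.5407 -0.0515  0.0297] yaw 107.33 z [ 0.0037 -0.0012 -1.    ] F [  2.09 -11.71  -1.61] M [-1.98 -0.37  0.15] w 0.0149
tip lon,lat mm -30.82 0.79 dz tip-tcp -0.27
```

>>> {"fn": "jog_arm", "kwargs": {"targets": [{"hand": 0.0,"x": 0.0036,"y": -0.0008,"z": 0.0009,"ax": 0.25,"ay": 0.35,"az": 0.1},{"hand": 0.0,"x": 0.0036,"y": -0.0008,"z": 0.0009,"ax": 0.2,"ay": 0.3,"az": 0}]}}

```text
time_s: 10.75
eef_pos: [0.5408, -0.0507, 0.0297]
eef_rot: [0.001, 0.592, 0.806, -0.0]
force: [1.5, -11.2, -0.9]
width: 0.0141
```

>>> {"fn": "jog_arm", "kwargs": {"targets": [{"hand": 0.0,"x": 0.0036,"y": -0.0008,"z": 0.0009,"ax": 0.15,"ay": 0.3,"az": 0}]}}

```text
time_s: 10.83
eef_pos: [0.5408, -0.0503, 0.0296]
eef_rot: [0.001, 0.592, 0.806, -0.001]
force: [1.3, -10.9, -1.4]
width: 0.0146
```

Run:
```python
from h import *
tipnow()
```

```text
t 10.83 p [ 0.5408 -0.0503  0.0296] yaw 107.38 z [ 3.0e-04 -1.8e-03 -1.0e+00] F [  1.33 -10.88  -1.39] M [-1.75 -0.28  0.25] w 0.0146
tip lon,lat mm -29.65 1.16 dz tip-tcp -0.22
```

>>> {"fn": "jog_arm", "kwargs": {"targets": [{"hand": 0.0,"x": 0.0036,"y": -0.0015,"z": 0.0009,"ax": 0.1,"ay": 0.35,"az": 0},{"hand": 0.0,"x": 0.0036,"y": -0.0012,"z": 0.0009,"ax": 0.1,"ay": 0.3,"az": 0}]}}

```text
time_s: 11.0
eef_pos: [0.54, -0.0494, 0.0296]
eef_rot: [0.001, 0.592, 0.806, 0.0]
force: [3.7, -9.9, -2.4]
width: 0.0148
```

>>> {"fn": "jog_arm", "kwargs": {"targets": [{"hand": 0.0,"x": 0.0034,"y": -0.0012,"z": 0.0009,"ax": 0.1,"ay": 0.3,"az": 0},{"hand": 0.0,"x": 0.0034,"y": -0.001,"z": 0.0009,"ax": 0.1,"ay": 0.3,"az": 0}]}}

```text
time_s: 11.17
eef_pos: [0.5395, -0.0479, 0.0293]
eef_rot: [0.001, 0.591, 0.806, 0.002]
force: [1.2, -6.3, -1.8]
width: 0.0142
```

Run:
```python
from h import *
tipnow()
```

```text
t 11.17 p [ 0.5395 -0.0479  0.0293] yaw 107.47 z [ 0.0028  0.0021 -1.    ] F [ 1.23 -6.26 -1.83] M [-1.39 -0.37  0.11] w 0.0142
tip lon,lat mm -27.02 0.47 dz tip-tcp 0.14
```

Force is falling past its peak, so the snap is imminent; I'm easing the step down.

>>> {"fn": "jog_arm", "kwargs": {"targets": [{"hand": 0.0,"x": 0.0015,"y": -0.0003,"z": 0.0003,"ax": 0.15,"ay": 0,"az": 0}]}}

```text
time_s: 11.25
eef_pos: [0.5394, -0.0477, 0.0294]
eef_rot: [0.001, 0.592, 0.806, 0.0]
force: [0.1, -3.3, -2.6]
width: 0.0143
```

Run:
```python
from h import *
tipnow()
shot('side','s11'); crop('s11',260,150,320,195,13,'c_s11')
```

```text
t 11.25 p [ 0.5394 -0.0477  0.0294] yaw 107.46 z [ 0.0017 -0.     -1.    ] F [ 0.06 -3.25 -2.6 ] M [-0.51 -0.06  0.09] w 0.0143
tip lon,lat mm -26.77 0.49 dz tip-tcp -0.07
```

View pics/c_s11.png

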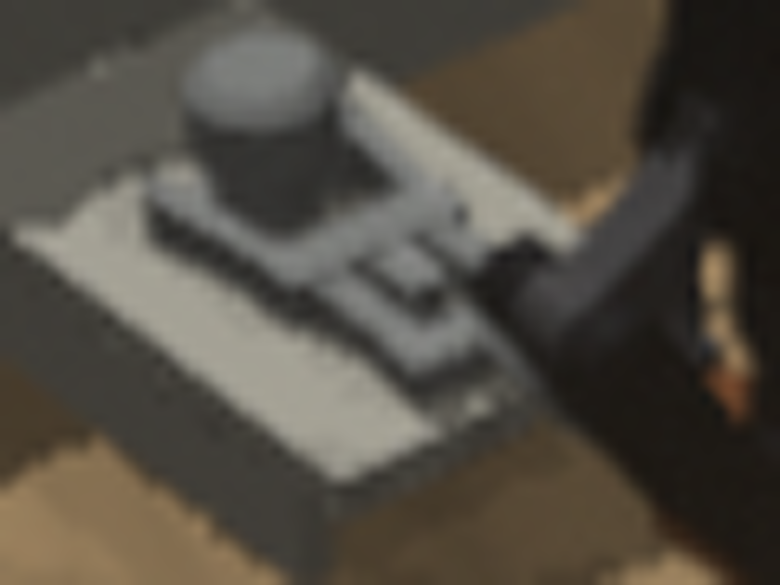

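>>> {"fn": "jog_arm", "kwargs": {"targets": [{"hand": 0.0,"x": 0.0016,"y": -0.0004,"z": 0.0005,"ax": 0.1,"ay": 0.1,"az": 0}]}}

```text
time_s: 11.38
eef_pos: [0.5394, -0.0472, 0.0293]
eef_rot: [0.001, 0.591, 0.806, 0.0]
force: [1.0, -7.3, -1.1]
width: 0.0145
```

>>> {"fn": "jog_arm", "kwargs": {"targets": [{"hand": 0.0,"x": 0.0016,"y": -0.0004,"z": 0.0004,"ax": 0.1,"ay": 0.1,"az": 0}]}}

```text
time_s: 11.47
eef_pos: [0.5393, -0.0469, 0.0293]
eef_rot: [0.001, 0.591, 0.806, -0.0]
force: [0.7, -6.5, -0.8]
width: 0.0149
```

Run:
```python
from h import *
tipnow()
shot('side','s12'); crop('s12',260,150,320,195,13,'c_s12')
```

```text
t 11.47 p [ 0.5393 -0.0469  0.0293] yaw 107.49 z [ 6.0e-04 -1.3e-03 -1.0e+00] F [ 0.66 -6.48 -0.82] M [-0.9  -0.13  0.09] w 0.0149
tip lon,lat mm -25.94 0.58 dz tip-tcp -0.17
```

View pics/c_s12.png

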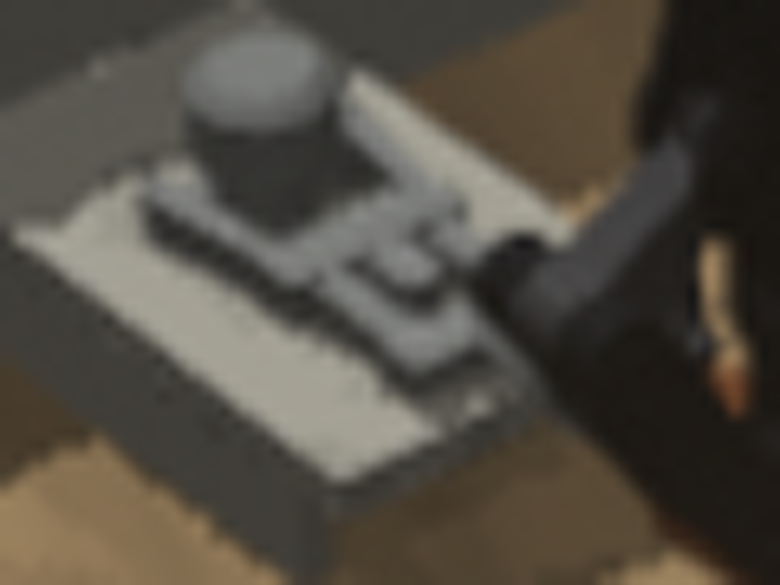

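>>> {"fn": "jog_arm", "kwargs": {"targets": [{"hand": 0.0,"x": 0.0018,"y": -0.0005,"z": 0.0005,"ax": 0.1,"ay": 0.2,"az": 0}]}}

```text
time_s: 11.6
eef_pos: [0.5388, -0.0458, 0.0292]
eef_rot: [-0.001, 0.591, 0.806, -0.0]
force: [2.1, -4.6, -2.2]
width: 0.0144
```

>>> {"fn": "jog_arm", "kwargs": {"targets": [{"hand": 0.0,"x": 0.0018,"y": -0.0005,"z": 0.0005,"ax": 0.1,"ay": 0.2,"az": 0}]}}

```text
time_s: 11.68
eef_pos: [0.5381, -0.0444, 0.0289]
eef_rot: [-0.002, 0.591, 0.806, 0.0]
force: [0.6, -1.7, -0.8]
width: 0.0144
```

Run:
```python
from h import *
tipnow()
shot('side','s13'); crop('s13',260,150,320,195,13,'c_s13')
```

```text
t 11.68 p [ 0.5381 -0.0444  0.0289] yaw 107.49 z [-0.0031  0.0031 -1.    ] F [ 0.58 -1.69 -0.78] M [-0.32 -0.1   0.01] w 0.0144
tip lon,lat mm -23.24 0.22 dz tip-tcp 0.47
```

View pics/c_s13.png

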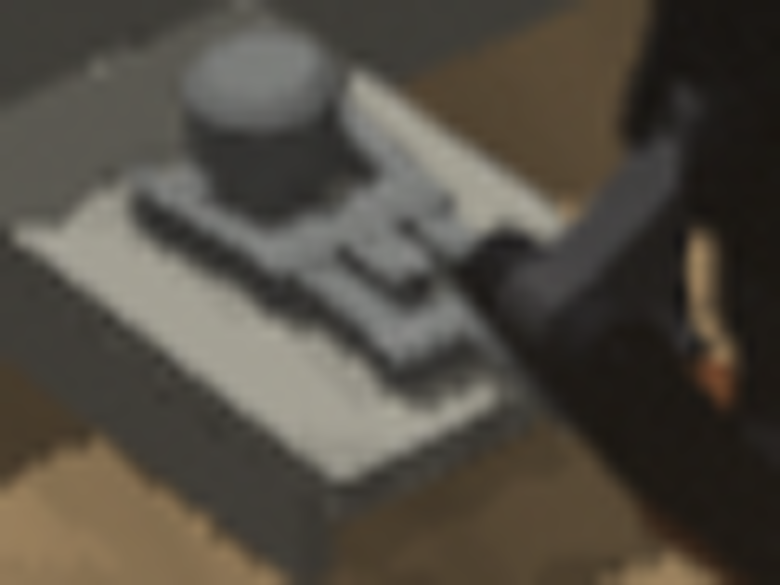

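>>> {"fn": "jog_arm", "kwargs": {"targets": [{"hand": 0.0,"x": 0.0012,"y": -0.0002,"z": 0,"ax": -0.1,"ay": -0.2,"az": 0}]}}

```text
time_s: 11.82
eef_pos: [0.5367, -0.0423, 0.0284]
eef_rot: [-0.002, 0.592, 0.806, 0.0]
force: [0.8, -0.1, -1.8]
width: 0.0147
```

>>> {"fn": "jog_arm", "kwargs": {"targets": [{"hand": 0.0,"x": 0.0012,"y": -0.0002,"z": 0,"ax": 0,"ay": 0,"az": 0}]}}

```text
time_s: 11.9
eef_pos: [0.5355, -0.0403, 0.0282]
eef_rot: [-0.002, 0.592, 0.806, 0.0]
force: [0.7, -0.4, -1.6]
width: 0.0145
```

Run:
```python
from h import *
tipnow()
shot('side','s14'); crop('s14',260,150,320,195,13,'c_s14')
```

```text
t 11.9 p [ 0.5355 -0.0403  0.0282] yaw 107.42 z [-0.0033  0.0033 -1.    ] F [ 0.75 -0.4  -1.62] M [-0.05 -0.03 -0.01] w 0.0145
tip lon,lat mm -18.56 -0.85 dz tip-tcp 0.5
```

View pics/c_s14.png

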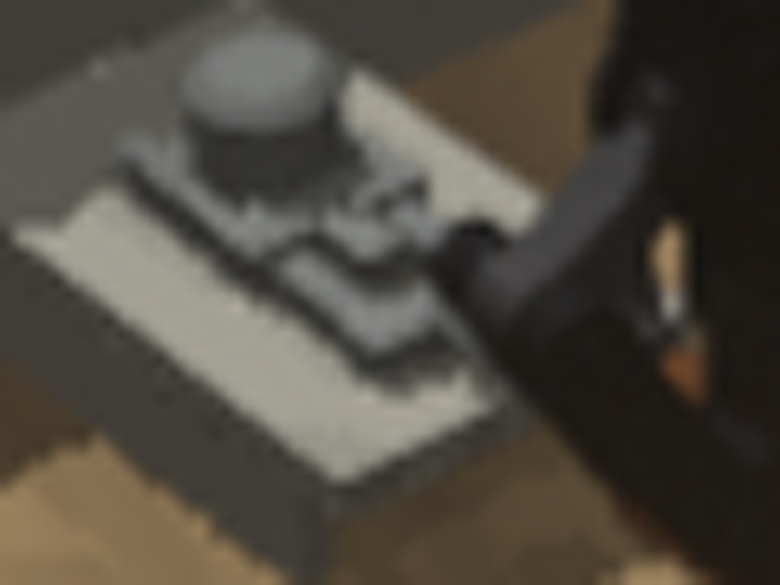

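A gap has opened between the clip's back and the tines near (310,245), with force about 0, so the clip has snapped on ahead of the fork. Backing off at once.

>>> {"fn": "jog_arm", "kwargs": {"targets": [{"hand": 0.0,"x": -0.003,"y": 0.0005,"z": -0.0005,"ax": -0.1,"ay": -0.2,"az": 0},{"hand": 0.0,"x": -0.002,"y": 0,"z": 0,"ax": 0,"ay": 0,"az": 0}]}}

```text
time_s: 12.12
eef_pos: [0.5362, -0.0435, 0.0282]
eef_rot: [-0.002, 0.591, 0.806, -0.0]
force: [0.7, 0.6, -1.5]
width: 0.0142
```

Run:
```python
from h import *
tipnow(); plan(tcp_for(-38,.2,107.6,.0295),107.6,4)
shot('side','s15'); crop('s15',260,150,320,195,13,'c_s15')
```

```text
t 12.12 p [ 0.5362 -0.0435  0.0282] yaw 107.5 z [-0.0026  0.0017 -1.    ] F [ 0.67  0.57 -1.49] M [-0.03 -0.02 -0.02] w 0.0142
tip lon,lat mm -21.76 -1.26 dz tip-tcp 0.3
total mm [  6.7 -14.9   1.3] rot deg [-0.11 -0.14 -0.1 ] t 12.1167
{"x":-0.0041,"y":0.0005,"z":-0.0003,"ax":-0.03,"ay":-0.04,"az":-0.03},
{"x":-0.0041,"y":0.0005,"z":-0.0003,"ax":-0.03,"ay":-0.04,"az":-0.03},
{"x":-0.0041,"y":0.0005,"z":-0.0003,"ax":-0.03,"ay":-0.04,"az":-0.03},
{"x":-0.0041,"y":0.0005,"z":-0.0003,"ax":-0.03,"ay":-0.04,"az":-0.03},
```

View pics/c_s15.png

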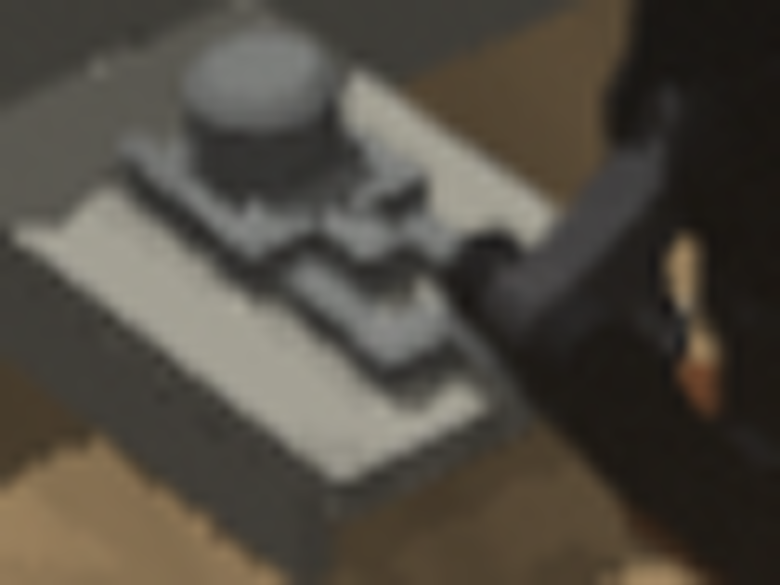

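>>> {"fn": "jog_arm", "kwargs": {"targets": [{"hand": 0.0,"x": -0.003,"y": 0.001,"z": -0.0007,"ax": 0,"ay": -0.1,"az": 0},{"hand": 0.0,"x": -0.004,"y": 0.0005,"z": 0,"ax": 0,"ay": 0,"az": 0},{"hand": 0.0,"x": -0.005,"y": 0,"z": 0,"ax": 0,"ay": 0,"az": 0},{"hand": 0.0,"x": -0.005,"y": 0,"z": 0,"ax": 0,"ay": 0,"az": 0},{"hand": 0.0,"x": -0.003,"y": 0,"z": 0,"ax": 0,"ay": 0,"az": 0},{"hand": 0.0,"x": 0,"y": 0,"z": 0,"ax": 0,"ay": 0,"az": 0}]}}

```text
time_s: 12.67
eef_pos: [0.5451, -0.065, 0.029]
eef_rot: [-0.0, 0.592, 0.806, -0.001]
force: [-0.4, 0.4, -1.1]
width: 0.0146
```

Run:
```python
from h import *
tipnow(); plan(tcp_for(14,36,108.4,.105),108.4,6)
shot('side','s16'); crop('s16',260,150,320,195,13,'c_s16')
```

```text
t 12.67 p [ 0.5451 -0.065   0.029 ] yaw 107.47 z [-1.5e-03 -4.0e-04 -1.0e+00] F [-0.37  0.42 -1.05] M [ 0.04 -0.06  0.01] w 0.0146
tip lon,lat mm -44.99 0.39 dz tip-tcp 0.01
total mm [17.  67.8 76. ] rot deg [-0.09 -0.01 -0.93] t 12.6667
{"x":0.0099,"y":0.0061,"z":-0.0127,"ax":-0.01,"ay":-0.00,"az":-0.16},
{"x":0.0099,"y":0.0061,"z":-0.0127,"ax":-0.01,"ay":-0.00,"az":-0.16},
{"x":0.0099,"y":0.0061,"z":-0.0127,"ax":-0.01,"ay":-0.00,"az":-0.16},
{"x":0.0099,"y":0.0062,"z":-0.0127,"ax":-0.01,"ay":-0.00,"az":-0.16},
{"x":0.0099,"y":0.0062,"z":-0.0127,"ax":-0.01,"ay":-0.00,"az":-0.16},
{"x":0.0098,"y":0.0062,"z":-0.0127,"ax":-0.01,"ay":-0.00,"az":-0.16},
```

View pics/c_s16.png

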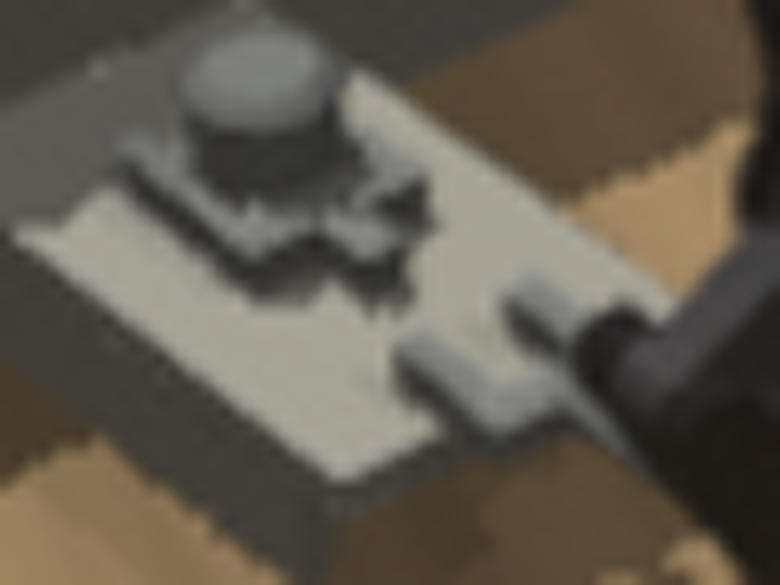

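>>> {"fn": "jog_arm", "kwargs": {"targets": [{"hand": 0.0,"x": 0,"y": 0.004,"z": -0.015,"ax": 0,"ay": 0,"az": -0.2},{"hand": 0.0,"x": 0,"y": 0.006,"z": -0.02,"ax": 0,"ay": 0,"az": -0.2},{"hand": 0.0,"x": 0.008,"y": 0.007,"z": -0.02,"ax": 0,"ay": 0,"az": -0.2},{"hand": 0.0,"x": 0.016,"y": 0.007,"z": -0.01,"ax": 0,"ay": 0,"az": -0.2},{"hand": 0.0,"x": 0.018,"y": 0.007,"z": -0.003,"ax": 0,"ay": 0,"az": -0.1},{"hand": 0.0,"x": 0.01,"y": 0.003,"z": 0,"ax": 0,"ay": 0,"az": 0},{"hand": 0.0,"x": 0,"y": 0,"z": 0,"ax": 0,"ay": 0,"az": 0},{"hand": 0.0,"x": 0,"y": 0,"z": 0,"ax": 0,"ay": 0,"az": 0}]}}

```text
time_s: 13.38
eef_pos: [0.5601, -0.0034, 0.0985]
eef_rot: [-0.003, 0.586, 0.81, -0.001]
force: [-0.6, -0.3, -1.5]
width: 0.0146
```

Run:
```python
from h import *
tipnow()
shot('wrist','w17'); crop('w17',170,0,370,200,4,'c_w17')
```

```text
t 13.38 p [ 0.5601 -0.0034  0.0985] yaw 108.24 z [-0.0059  0.0016 -1.    ] F [-0.6  -0.3  -1.53] M [-0.03  0.03 -0.03] w 0.0146
tip lon,lat mm 8.74 32.48 dz tip-tcp 0.41
```

View pics/c_w17.png

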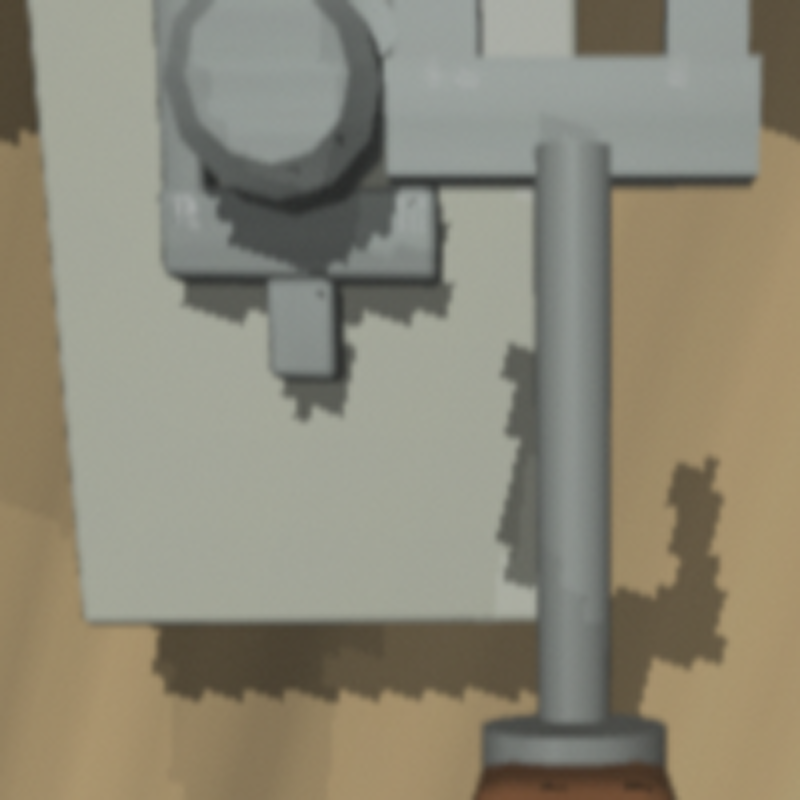

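Run:
```python
from h import *
f=lambda u,v,z:w('w17',170+(u+.5)/4-.5,(v+.5)/4-.5,z)
post=f(267,80,.055); print(post)
rel=lambda p:(np.array([(p-post)@U,(p-post)@Nn])*1000).round(1)
e=rel(f(300,621,.03)); c=rel(f(85,621,.03)); print('ear end',e,c)
for q in [(166,274),(437,278),(270,376),(336,378)]:
    r=rel(f(*q,.039)); print(q,r,'from ear end',r-c)
```

```text
[0.49602474 0.09237447 0.055     ]
ear end [-57.2  -3.6] [-57.1 -31.3]
(166, 274) [-16.8 -15.7] from ear end [40.3 15.6]
(437, 278) [-17.3  15.8] from ear end [39.8 47.1]
(270, 376) [-28.   -4.2] from ear end [29.1 27.1]
(336, 378) [-28.3   3.6] from ear end [28.8 34.9]
```

The clip's back face is 40 mm from the ear end (expected 58−18 = 40) and the tail 29 mm (expected 29), so it is fully home. Returning the fork.

Run:
```python
from h import *
plan([.4745,-.2865,.115],73.2,10)
```

```text
total mm [ -85.3 -283.    16.8] rot deg [-0.38 -0.12 35.01] t 13.4333
{"x":-0.0242,"y":-0.0170,"z":-0.0017,"ax":-0.04,"ay":-0.01,"az":3.50},
{"x":-0.0252,"y":-0.0154,"z":-0.0017,"ax":-0.04,"ay":-0.01,"az":3.50},
{"x":-0.0261,"y":-0.0139,"z":-0.0017,"ax":-0.04,"ay":-0.01,"az":3.50},
{"x":-0.0269,"y":-0.0123,"z":-0.0017,"ax":-0.04,"ay":-0.01,"az":3.50},
{"x":-0.0276,"y":-0.0106,"z":-0.0017,"ax":-0.04,"ay":-0.01,"az":3.50},
{"x":-0.0282,"y":-0.0089,"z":-0.0017,"ax":-0.04,"ay":-0.01,"az":3.50},
{"x":-0.0287,"y":-0.0071,"z":-0.0017,"ax":-0.04,"ay":-0.01,"az":3.50},
{"x":-0.0291,"y":-0.0054,"z":-0.0017,"ax":-0.04,"ay":-0.01,"az":3.50},
{"x":-0.0293,"y":-0.0036,"z":-0.0017,"ax":-0.04,"ay":-0.01,"az":3.50},
{"x":-0.0295,"y":-0.0018,"z":-0.0017,"ax":-0.04,"ay":-0.01,"az":3.50},
```

>>> {"fn": "jog_arm", "kwargs": {"targets": [{"hand": 0.0,"x": -0.02,"y": -0.01,"z": -0.004,"ax": -0.2,"ay": -0.1,"az": 2.5},{"hand": 0.0,"x": -0.025,"y": -0.0154,"z": -0.004,"ax": -0.1,"ay": 0,"az": 3.5},{"hand": 0.0,"x": -0.026,"y": -0.014,"z": -0.003,"ax": 0,"ay": 0,"az": 3.5},{"hand": 0.0,"x": -0.027,"y": -0.012,"z": -0.002,"ax": 0,"ay": 0,"az": 3.5},{"hand": 0.0,"x": -0.0275,"y": -0.0106,"z": -0.002,"ax": 0,"ay": 0,"az": 3.5},{"hand": 0.0,"x": -0.028,"y": -0.009,"z": -0.002,"ax": 0,"ay": 0,"az": 3.5},{"hand": 0.0,"x": -0.0285,"y": -0.007,"z": -0.002,"ax": 0,"ay": 0,"az": 3.5},{"hand": 0.0,"x": -0.025,"y": -0.005,"z": -0.002,"ax": 0,"ay": 0,"az": 3.0},{"hand": 0.0,"x": -0.01,"y": -0.002,"z": 0,"ax": 0,"ay": 0,"az": 1.5},{"hand": 0.0,"x": 0,"y": 0,"z": 0,"ax": 0,"ay": 0,"az": 0}]}}

```text
time_s: 14.27
eef_pos: [0.4869, -0.2444, 0.1124]
eef_rot: [-0.005, 0.773, 0.634, -0.004]
force: [-0.5, 0.6, -2.2]
width: 0.0146
```

Run:
```python
from h import *
st();plan([.4745,-.2865,.11],73.2,4)
```

```text
t 14.27 p [ 0.4869 -0.2444  0.1124] yaw 78.72 z [-0.0124  0.0039 -0.9999] F [-0.5   0.56 -2.17] M [-0.04 -0.01 -0.05] w 0.0146
total mm [-12.4 -42.1  -2.4] rot deg [-0.75 -0.05  5.52] t 14.2667
{"x":-0.0109,"y":-0.0010,"z":0.0006,"ax":-0.19,"ay":-0.01,"az":1.38},
{"x":-0.0109,"y":-0.0007,"z":0.0006,"ax":-0.19,"ay":-0.01,"az":1.38},
{"x":-0.0110,"y":-0.0005,"z":0.0006,"ax":-0.19,"ay":-0.01,"az":1.38},
{"x":-0.0110,"y":-0.0002,"z":0.0006,"ax":-0.19,"ay":-0.01,"az":1.38},
```

>>> {"fn": "jog_arm", "kwargs": {"targets": [{"hand": 0.0,"x": -0.01,"y": -0.0008,"z": 0,"ax": -0.3,"ay": 0,"az": 1.5},{"hand": 0.0,"x": -0.011,"y": -0.0007,"z": 0,"ax": -0.2,"ay": 0,"az": 1.5},{"hand": 0.0,"x": -0.01,"y": -0.0005,"z": 0,"ax": -0.2,"ay": 0,"az": 1.4},{"hand": 0.0,"x": -0.006,"y": 0,"z": 0,"ax": 0,"ay": 0,"az": 0.5},{"hand": 0.0,"x": 0,"y": 0,"z": 0,"ax": 0,"ay": 0,"az": 0},{"hand": 0.0,"x": 0,"y": 0,"z": 0,"ax": 0,"ay": 0,"az": 0}]}}

```text
time_s: 14.77
eef_pos: [0.4748, -0.2807, 0.1105]
eef_rot: [-0.002, 0.801, 0.599, 0.001]
force: [0.2, -1.0, -1.9]
width: 0.0146
```

Run:
```python
from h import *
st();plan([.4745,-.2865,.08],73.2,4)
shot('wrist','w20');crop('w20',230,140,390,340,3,'c_w20')
```

```text
t 14.77 p [ 0.4748 -0.2807  0.1105] yaw 73.53 z [-0.002   0.0044 -1.    ] F [ 0.25 -1.05 -1.89] M [-0.04  0.04  0.02] w 0.0146
total mm [ -0.3  -5.8 -30.5] rot deg [-0.18 -0.21  0.33] t 14.7667
{"x":-0.0014,"y":0.0004,"z":0.0076,"ax":-0.05,"ay":-0.05,"az":0.08},
{"x":-0.0014,"y":0.0004,"z":0.0076,"ax":-0.05,"ay":-0.05,"az":0.08},
{"x":-0.0014,"y":0.0004,"z":0.0076,"ax":-0.05,"ay":-0.05,"az":0.08},
{"x":-0.0014,"y":0.0004,"z":0.0076,"ax":-0.05,"ay":-0.05,"az":0.08},
```

View pics/c_w20.png

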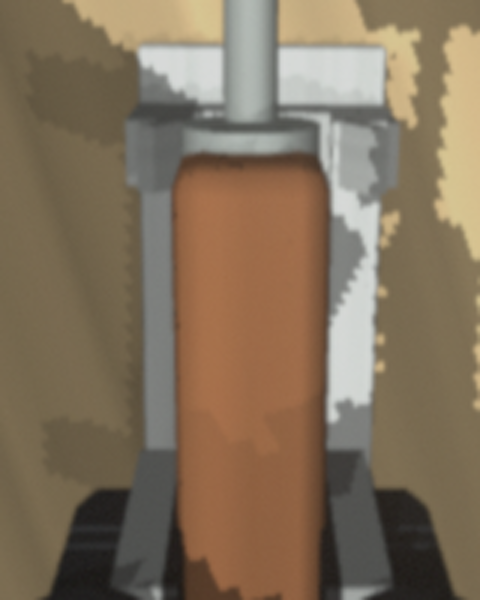

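Run:
```python
from h import *
p,R,s=pose()
g=lambda u,v,z:(R.inv().apply(w('w20',230+(u+.5)/3-.5,140+(v+.5)/3-.5,z)-p)*1000).round(1)
print('handle',g(176,158,p[2]+.0267),g(328,158,p[2]+.0267))
print('base',g(138,46,.006),g(384,46,.006))
print('cheeks',g(127,118,.032),g(397,118,.032),g(118,585,.032),g(390,585,.032))
```

```text
handle [ 51.6  -6.  -26.5] [ 51.6   8.7 -26.5]
base [ 51.3 -21.4 104.7] [ 51.3  27.9 104.5]
cheeks [ 40.6 -21.3  78.7] [40.6 27.9 78.5] [-54.7 -25.9  78.3] [-54.6  29.6  78.2]
```

>>> {"fn": "jog_arm", "kwargs": {"targets": [{"hand": 0.0,"x": -0.003,"y": 0.0006,"z": 0.012,"ax": -0.1,"ay": -0.1,"az": 0},{"hand": 0.0,"x": -0.0025,"y": 0.0004,"z": 0.015,"ax": -0.1,"ay": -0.1,"az": 0},{"hand": 0.0,"x": -0.001,"y": 0,"z": 0.014,"ax": 0,"ay": 0,"az": 0},{"hand": 0.0,"x": 0,"y": 0,"z": 0.006,"ax": 0,"ay": 0,"az": 0},{"hand": 0.0,"x": 0,"y": 0,"z": 0,"ax": 0,"ay": 0,"az": 0},{"hand": 0.0,"x": 0,"y": 0,"z": 0,"ax": 0,"ay": 0,"az": 0}]}}

```text
time_s: 15.32
eef_pos: [0.4765, -0.2843, 0.0634]
eef_rot: [0.001, 0.799, 0.601, 0.001]
force: [-0.9, 0.1, -1.5]
width: 0.0147
```

Run:
```python
from h import *
st();plan([.4756,-.287,.02],73.4,4)
```

```text
t 15.32 p [ 0.4765 -0.2843  0.0634] yaw 73.88 z [ 0.0031 -0.001  -1.    ] F [-0.89  0.07 -1.5 ] M [-0.01  0.07  0.04] w 0.0147
total mm [ -0.9  -2.7 -43.4] rot deg [0.19 0.01 0.48] t 15.3167
{"x":-0.0007,"y":-0.0001,"z":0.0109,"ax":0.05,"ay":0.00,"az":0.12},
{"x":-0.0007,"y":-0.0001,"z":0.0109,"ax":0.05,"ay":0.00,"az":0.12},
{"x":-0.0007,"y":-0.0000,"z":0.0109,"ax":0.05,"ay":0.00,"az":0.12},
{"x":-0.0007,"y":-0.0000,"z":0.0109,"ax":0.05,"ay":0.00,"az":0.12},
```

>>> {"fn": "jog_arm", "kwargs": {"targets": [{"hand": 0.0,"x": -0.001,"y": 0,"z": 0.008,"ax": 0.1,"ay": 0,"az": 0.3},{"hand": 0.0,"x": -0.001,"y": 0,"z": 0.01,"ax": 0.1,"ay": 0,"az": 0.2},{"hand": 0.0,"x": 0,"y": 0,"z": 0.005,"ax": 0,"ay": 0,"az": 0},{"hand": 0.0,"x": 0,"y": 0,"z": 0,"ax": 0,"ay": 0,"az": 0},{"hand": 0.0,"x": 0,"y": 0,"z": 0,"ax": 0,"ay": 0,"az": 0}]}}

```text
time_s: 15.73
eef_pos: [0.4774, -0.2866, 0.0401]
eef_rot: [0.001, 0.802, 0.598, 0.0]
force: [-0.4, 0.8, -2.6]
width: 0.0146
```

Run:
```python
from h import *
st();plan([.4756,-.287,.02],73.4,4)
shot('side','s21');crop('s21',300,240,420,380,4,'c_s21')
shot('wrist','w21');crop('w21',230,140,390,340,3,'c_w21')
```

```text
t 15.73 p [ 0.4774 -0.2866  0.0401] yaw 73.41 z [ 0.002  -0.0021 -1.    ] F [-0.42  0.84 -2.63] M [ 0.03  0.02 -0.  ] w 0.0146
total mm [ -1.8  -0.4 -20.1] rot deg [0.14 0.08 0.01] t 15.7333
{"x":-0.0002,"y":-0.0004,"z":0.0050,"ax":0.04,"ay":0.02,"az":0.00},
{"x":-0.0002,"y":-0.0004,"z":0.0050,"ax":0.04,"ay":0.02,"az":0.00},
{"x":-0.0002,"y":-0.0004,"z":0.0050,"ax":0.04,"ay":0.02,"az":0.00},
{"x":-0.0002,"y":-0.0004,"z":0.0050,"ax":0.04,"ay":0.02,"az":0.00},
```

View pics/c_s21.png

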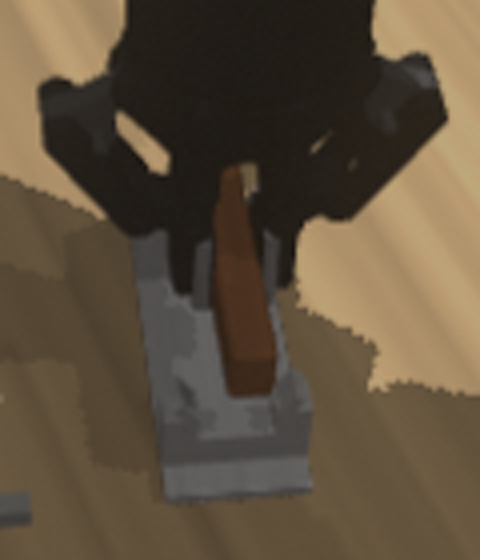

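View pics/c_w21.png

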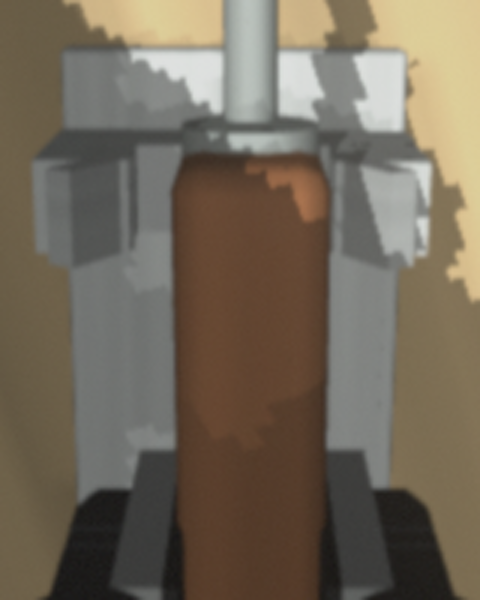

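Run:
```python
from h import *
p,R,s=pose()
g=lambda u,v,z:(R.inv().apply(w('w21',230+(u+.5)/3-.5,140+(v+.5)/3-.5,z)-p)*1000).round(1)
print('handle',g(174,158,p[2]+.0267),g(328,158,p[2]+.0267))
print('base',g(62,48,.006),g(405,48,.006))
print('cheeks',g(35,160,.032),g(431,160,.032))
```

```text
handle [ 51.9  -6.2 -26.8] [ 51.9   8.6 -26.8]
base [ 57.1 -25.9  34.2] [57.1 23.2 34.4]
cheeks [ 45.5 -25.9   8.3] [45.5 23.8  8.4]
```

>>> {"fn": "jog_arm", "kwargs": {"targets": [{"hand": 0.0,"x": -0.001,"y": -0.0012,"z": 0.004,"ax": 0.15,"ay": 0.1,"az": 0},{"hand": 0.0,"x": -0.001,"y": -0.0012,"z": 0.003,"ax": 0,"ay": 0,"az": 0},{"hand": 0.0,"x": 0,"y": 0,"z": 0,"ax": 0,"ay": 0,"az": 0}]}}

```text
time_s: 16.08
eef_pos: [0.4749, -0.2885, 0.0336]
eef_rot: [0.001, 0.802, 0.598, 0.0]
force: [-1.0, -0.4, -1.6]
width: 0.0147
```

Run:
```python
from h import *
st()
shot('wrist','w22');crop('w22',230,140,390,340,3,'c_w22')
```

```text
t 16.08 p [ 0.4749 -0.2885  0.0336] yaw 73.42 z [ 1.2e-03 -8.0e-04 -1.0e+00] F [-0.95 -0.44 -1.58] M [ 0.02 -0.02 -0.04] w 0.0147
```

View pics/c_w22.png

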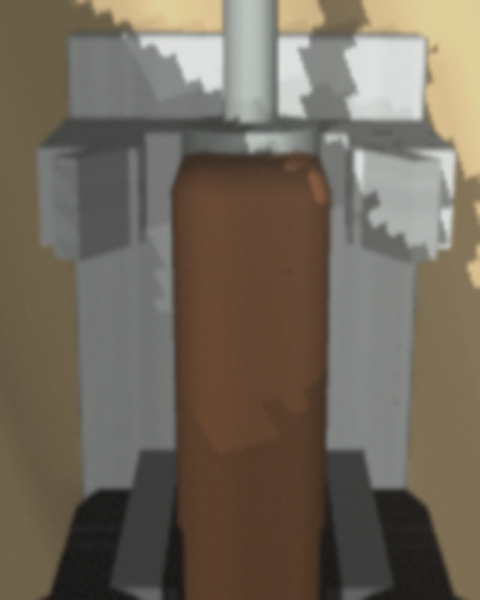

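Centred: base spans 70–428, handle centre at 251. Lowering.

>>> {"fn": "jog_arm", "kwargs": {"targets": [{"hand": 0.0,"x": 0,"y": 0,"z": 0.004,"ax": 0.08,"ay": 0,"az": 0},{"hand": 0.0,"x": 0,"y": 0,"z": 0.004,"ax": 0,"ay": 0,"az": 0},{"hand": 0.0,"x": 0,"y": 0,"z": 0.002,"ax": 0,"ay": 0,"az": 0},{"hand": 0.0,"x": 0,"y": 0,"z": 0,"ax": 0,"ay": 0,"az": 0}]}}

```text
time_s: 16.47
eef_pos: [0.4751, -0.2889, 0.0231]
eef_rot: [0.001, 0.802, 0.598, -0.0]
force: [-0.2, 0.7, -1.9]
width: 0.0146
```

Run:
```python
from h import *
st()
```

```text
t 16.47 p [ 0.4751 -0.2889  0.0231] yaw 73.39 z [ 6.e-04 -1.e-03 -1.e+00] F [-0.16  0.7  -1.87] M [-0.01  0.03  0.03] w 0.0146
```

>>> {"fn": "jog_arm", "kwargs": {"targets": [{"hand": 0.0,"x": 0,"y": 0,"z": 0.0025,"ax": 0,"ay": 0,"az": 0},{"hand": 0.0,"x": 0,"y": 0,"z": 0.0015,"ax": 0,"ay": 0,"az": 0},{"hand": 0.0,"x": 0,"y": 0,"z": 0.001,"ax": 0,"ay": 0,"az": 0}]}}

```text
time_s: 16.72
eef_pos: [0.4752, -0.2888, 0.0176]
eef_rot: [0.001, 0.802, 0.598, -0.0]
force: [-0.2, 0.2, -2.3]
width: 0.0148
```

Run:
```python
from h import *
st()
```

```text
t 16.72 p [ 0.4752 -0.2888  0.0176] yaw 73.39 z [ 6.e-04 -1.e-03 -1.e+00] F [-0.21  0.2  -2.29] M [-0.06  0.08  0.06] w 0.0148
```

>>> {"fn": "jog_arm", "kwargs": {"targets": [{"hand": 0.0,"x": 0,"y": 0,"z": 0.0006,"ax": 0,"ay": 0,"az": 0},{"hand": 0.0,"x": 0,"y": 0,"z": 0.0005,"ax": 0,"ay": 0,"az": 0}]}}

```text
time_s: 16.88
eef_pos: [0.4752, -0.2888, 0.0171]
eef_rot: [0.0, 0.802, 0.598, -0.0]
force: [-2.7, 0.3, 6.0]
width: 0.0146
```

Run:
```python
from h import *
st()
```

```text
t 16.88 p [ 0.4752 -0.2888  0.0171] yaw 73.4 z [ 4.e-04 -9.e-04 -1.e+00] F [-2.73  0.29  6.01] M [ 0.34  0.31 -0.04] w 0.0146
```

Seated (contact at z 0.0171, as expected). Opening the fingers gently.

>>> {"fn": "jog_arm", "kwargs": {"targets": [{"hand": 0.03,"x": 0,"y": 0,"z": 0,"ax": 0,"ay": 0,"az": 0},{"hand": 0.05,"x": 0,"y": 0,"z": 0,"ax": 0,"ay": 0,"az": 0},{"hand": 0.06,"x": 0,"y": 0,"z": 0,"ax": 0,"ay": 0,"az": 0},{"hand": 0.06,"x": 0,"y": 0,"z": 0,"ax": 0,"ay": 0,"az": 0},{"hand": 0.06,"x": 0,"y": 0,"z": 0,"ax": 0,"ay": 0,"az": 0}]}}

```text
time_s: 17.3
eef_pos: [0.4761, -0.2895, 0.0182]
eef_rot: [0.002, 0.802, 0.598, 0.0]
force: [0.1, 1.2, 0.2]
width: 0.0599
```

Run:
```python
from h import *
st()
```

```text
t 17.3 p [ 0.4761 -0.2895  0.0182] yaw 73.4 z [ 0.0026 -0.0028 -1.    ] F [0.12 1.18 0.17] M [0.02 0.01 0.01] w 0.0599
```

>>> {"fn": "jog_arm", "kwargs": {"targets": [{"hand": 0.06,"x": 0,"y": 0,"z": -0.01,"ax": 0,"ay": 0,"az": 0},{"hand": 0.06,"x": 0,"y": 0,"z": -0.02,"ax": 0,"ay": 0,"az": 0},{"hand": 0.06,"x": 0,"y": 0,"z": -0.03,"ax": 0,"ay": 0,"az": 0},{"hand": 0.06,"x": 0,"y": 0,"z": -0.03,"ax": 0,"ay": 0,"az": 0},{"hand": 0.06,"x": -0.02,"y": 0,"z": -0.03,"ax": 0,"ay": 0,"az": 0},{"hand": 0.06,"x": -0.03,"y": 0,"z": -0.01,"ax": 0,"ay": 0,"az": 0},{"hand": 0.06,"x": -0.02,"y": 0,"z": 0,"ax": 0,"ay": 0,"az": 0},{"hand": 0.06,"x": 0,"y": 0,"z": 0,"ax": 0,"ay": 0,"az": 0},{"hand": 0.06,"x": 0,"y": 0,"z": 0,"ax": 0,"ay": 0,"az": 0}]}}

```text
time_s: 18.05
eef_pos: [0.4549, -0.3573, 0.1599]
eef_rot: [0.002, 0.801, 0.599, -0.0]
force: [-0.4, 0.8, 0.3]
width: 0.0599
```

Run:
```python
from h import *
st(); shot('wrist','w30'); shot('top','t30'); shot('side','s30')
crop('w30',180,0,460,300,2,'c_w30');crop('t30',150,190,250,265,8,'c_t30')
```

```text
t 18.05 p [ 0.4549 -0.3573  0.1599] yaw 73.55 z [ 0.0025 -0.0044 -1.    ] F [-0.37  0.81  0.26] M [ 0.01 -0.02 -0.  ] w 0.0599
```

View pics/w30.png

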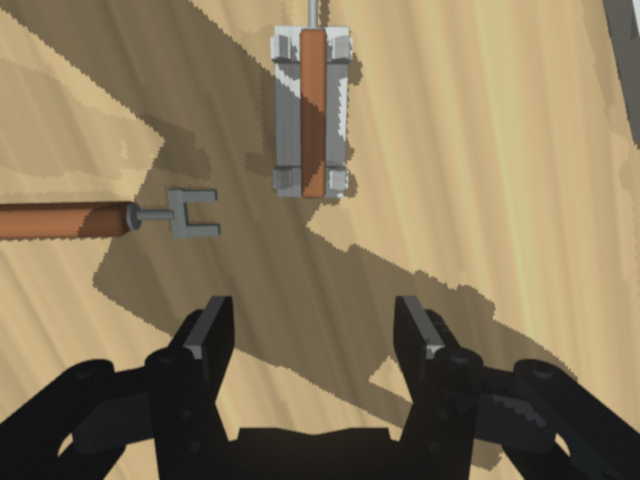

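View pics/t30.png

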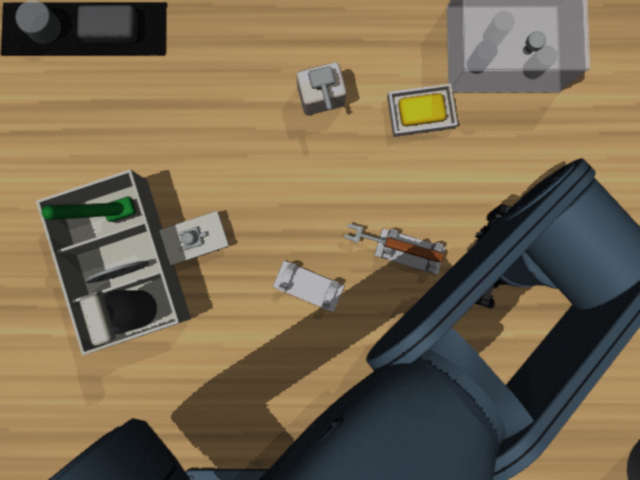

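View pics/s30.png

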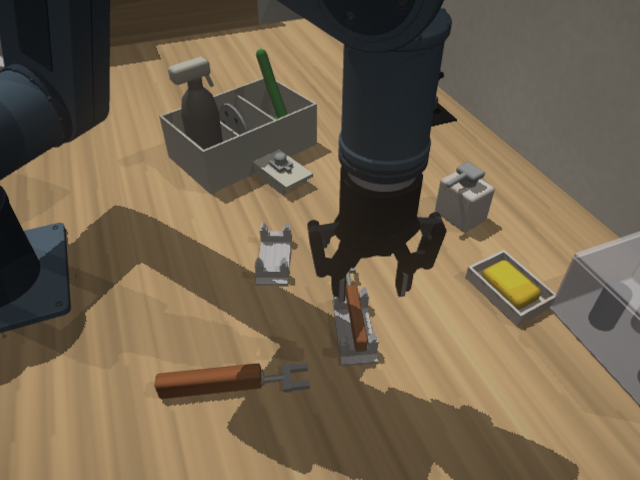

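The wrist view shows the handle (302–326, 30–197) lying between both pairs of cheeks. In the top view the clip is on the post at (190,237), and the dispenser (322,88) and soap dish (423,110) are where they were. The gripper is clear, so I'm handing in.

```bash
python3 -c "
from h import *
print(bot.close_job())"
```

```text
the job is handed in; nothing more can be done
None
```

I took the smaller fork from the right-hand rest and pushed the clip home. I then laid the fork back in its rest, let go, moved clear, and handed the job in at about 18 s.

- **Push force:** the readings between moves peaked at about 12 N along the push. They fell to about 6 N and then near 0 as the clip sprang on ahead of the tines, and I backed off at once. Force was only read between moves, so brief peaks within a move were not seen.
- **Clip:** in the wrist picture its back face is 40 mm and its tail end 29 mm from the ear's end. Those are the values for fully home, with a lateral error under 1 mm.
- **Fork:** it met the saddles at the same tool height as when I picked it up. The last pictures show the handle between the cheeks. I judged its final position by eye and did not measure it.
- **Bystanders:** the soap dispenser and soap dish look unmoved in the last top view, and the gripper touches nothing.
- **Disagreements:** the wrist camera reads about 1.6 mm to the side of the arm's own position, and I corrected for that. Small moves under load drifted and tilted the tool slightly, which I corrected during the push. No check failed.

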